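Pack the bearing set into its transit case

TASK

Lift the lid of the transit case open until it rests on its stop, then pack every bearing and pillow block lying on the bench into the foam pockets cut for its shape and size, each one fully down in its own pocket, the bearings flat and the pillow blocks standing on their feet. When everything is in, fully close the lid again; leave the spray can, the pliers and the spacer ring where they are.

Things in the scene. Friction and masses are not known exactly. Their poses are not given: they have to be found in the camera images.
- case: Blue transit case with aluminium edges, lying flat on the bench and fixed to it, lid on top, outside 170 mm (x) by 370 mm (y) by 58 mm high, walls and floor 6 mm. Origin: centre of its underside. z up; x points from its front (handle side) to its hinge side; the hinge runs along y.
- lid (a joint): Lid angle, rad: 0 = shut, 1.745 (100 degrees) = on its stop, leaning just past upright. Lid: flat plate 170 by 370 by 10 mm, 0.5 kg, hinged along the case's rear top edge, with a damper (0.25 N m s/rad): let go before upright it sinks shut within a second or two; let go past upright it sinks back onto its stop and stays.
- lid_handle (a point): Middle of the lid's steel bar handle: round bar 12 mm thick, 110 mm long along the hinge direction, on two 10 mm posts at its ends, 40 mm in front of the lid's front edge (34 mm gap behind it). Lid shut: 64 mm above the bench, gripped from above; lid on its stop: the topmost part, 264 mm up. 210 mm from the hinge axis in the lid's plane, 5 mm towards its outer face.
- lid_hinge (a point): Middle of the lid's hinge axis, on the case's rear top edge, 58 mm above the bench. The axis runs along the case's y axis.
- insert_big: Foam insert fixed in the case, 154 mm (x) by 118 mm (y) by 14 mm: black top sheet 8 mm thick with two round pockets cut through to a grey base. Each pocket: 56 mm across, for the 52 mm bearings, 8 mm deep, at x = -43 and +29 mm, y = 0. Origin: centre of its underside, 6 mm above the bench; axes parallel to the case's. Its place in the case (y = -119, 0 or +119 mm) varies.
- insert_small: Foam insert fixed in the case, 154 mm (x) by 118 mm (y) by 14 mm: black top sheet 8 mm thick with two round pockets cut through to a grey base. Each pocket: 39 mm across, for the 35 mm bearings, 8 mm deep, at x = -43 and +29 mm, y = 0. Origin: centre of its underside, 6 mm above the bench; axes parallel to the case's. Its place in the case (y = -119, 0 or +119 mm) varies.
- insert_block: Foam insert fixed in the case, 154 mm (x) by 118 mm (y) by 14 mm: black top sheet 8 mm thick with two rectangular pockets cut through to a grey base. Each pocket: 76 mm (x) by 28 mm (y), for pillow-block feet, 8 mm deep, at x = 0, y = +26 and -26 mm. Origin: centre of its underside, 6 mm above the bench; axes parallel to the case's. Its place in the case (y = -119, 0 or +119 mm) varies.
- insert_big_p0 (a point): Centre of the floor of the first pocket of the large-bearing insert (nearer the handle), 14 mm above the bench and 8 mm below the foam's top face; axes as the insert's.
- insert_big_p1 (a point): Centre of the floor of the second pocket of the large-bearing insert (nearer the hinge), 14 mm above the bench and 8 mm below the foam's top face; axes as the insert's.
- insert_small_p0 (a point): Centre of the floor of the first pocket of the small-bearing insert (nearer the handle), 14 mm above the bench and 8 mm below the foam's top face; axes as the insert's.
- insert_small_p1 (a point): Centre of the floor of the second pocket of the small-bearing insert (nearer the hinge), 14 mm above the bench and 8 mm below the foam's top face; axes as the insert's.
- insert_block_p0 (a point): Centre of the floor of the first pocket of the pillow-block insert (on its +y side), 14 mm above the bench and 8 mm below the foam's top face; axes as the insert's.
- insert_block_p1 (a point): Centre of the floor of the second pocket of the pillow-block insert (on its -y side), 14 mm above the bench and 8 mm below the foam's top face; axes as the insert's.
- big_bearing_1: Large steel double-row ball bearing, outside diameter 52 mm, 20.6 mm wide, its 25 mm bore closed flush by a white transport plug (solid for the gripper). Lies flat on the bench at the start. Origin: the bearing's centre, at half its width; z is its axis; both faces are alike. May be absent (None from the start).
- big_bearing_2: Large steel double-row ball bearing, outside diameter 52 mm, 20.6 mm wide, its 25 mm bore closed flush by a white transport plug (solid for the gripper). Lies flat on the bench at the start. Origin: the bearing's centre, at half its width; z is its axis; both faces are alike. May be absent (None from the start).
- small_bearing_1: Small steel double-row ball bearing, outside diameter 35 mm, 15.9 mm wide, its 15 mm bore closed flush by a white transport plug (solid for the gripper). Lies flat on the bench at the start. Origin: the bearing's centre, at half its width; z is its axis; both faces are alike. May be absent (None from the start).
- small_bearing_2: Small steel double-row ball bearing, outside diameter 35 mm, 15.9 mm wide, its 15 mm bore closed flush by a white transport plug (solid for the gripper). Lies flat on the bench at the start. Origin: the bearing's centre, at half its width; z is its axis; both faces are alike. May be absent (None from the start).
- block_1: Small cast pillow-block unit, light grey metal, standing on its foot: foot 24 mm (x) by 72 mm (y), 8 mm high; on it a round housing, an upright disc of 19 mm radius, 18 mm thick along x, axis 19 mm up; overall height 38 mm. Best gripped across the housing's two flat faces (18 mm, along x). Origin: centre of the underside; z up. Same after a half turn about z. May be absent (None from the start).
- block_2: Small cast pillow-block unit, light grey metal, standing on its foot: foot 24 mm (x) by 72 mm (y), 8 mm high; on it a round housing, an upright disc of 19 mm radius, 18 mm thick along x, axis 19 mm up; overall height 38 mm. Best gripped across the housing's two flat faces (18 mm, along x). Origin: centre of the underside; z up. Same after a half turn about z. May be absent (None from the start).
- spray_can: Bystander: yellow spray can, 52 mm across, 150 mm tall, standing. Origin: centre of its underside.
- pliers: Bystander: circlip pliers with yellow grips, about 130 mm long, 12 mm thick, lying flat. Origin: under the pivot.
- spacer_ring: Bystander: white plastic spacer ring, 48 mm across, 12 mm high, lying flat. Origin: centre of its underside.

How it is judged:
By the outcome, as a careful person would: the job done as asked, in the order asked, and still so for the second after the job is handed in, with the robot touching nothing.
Of big_bearing_1, big_bearing_2, small_bearing_1, small_bearing_2, block_1, block_2 only 4 to 6 are there at a start; the rules pass over those that are not, and their reading is None.
At some moment in a run one of big_bearing_1, big_bearing_2, small_bearing_1, small_bearing_2, block_1, block_2 may be knocked a few centimetres aside while the robot is not near it.
It also fails if it takes over 210 s, if anything falls off the work surface, if the arm or the gripper's body presses on something with over 40 N, if the wrist force passes 120 N, or if a joint passes its speed limit or range.

ROBOT

A 6-joint arm with a two-finger parallel gripper is mounted at the origin on the work surface. World frame = base frame: x ahead of the robot, y to its left, z up, the work surface at z = 0. Lengths are in mm, angles in rad, forces in N, time in s.
With the tool pointing down it reaches from about 350 to 775 mm from the base axis. Payload 7.3 kg.
Tool frame: the origin (TCP) lies at the very end of the fingers, on their centre line; the grasp point (between the pads) lies 19 mm behind it; z points along the fingers, y is the line along which they close (so a half turn about z gives the same grasp; the last joint's range is limited). The gripper opens to 92 mm and grips with 3 to 60 N. Pads are 19 mm wide; open, the fingers measure 130 mm over their backs; the gripper's body (75 mm by 190 mm) begins 47 mm behind the grasp point.
Start: joints at [-1.33, 0.342, 1.524, -0, 1.275, -0.146], TCP at [198.068, -486.228, 190.141] pointing down, gripper open.
Joint ranges: [-2.53, 2.53], [-0.77, 2.02], [0.04, 2.7], [-1, 4.14], [0.28, 2.66], [-3.11, 3.11]. Speed limits (rad/s): [2.57, 2.57, 3.14, 3.14, 3.14, 3.14].

INTERFACE

Orientations are given as [roll, pitch, yaw] about the fixed x, y, z axes, in that order (R = Rz(yaw) Ry(pitch) Rx(roll)).
In Python, from plant import get_obs, optics, ticket, finder gives the robot as it stands.
- The arm moves only by the tool send_rows, never from a script. Its arguments are lists of equal length, an entry for each row: "offset": the shift along the tool's x, y, z scaled (see below), a list of three; "delta_rot": the turn, a rotation vector about the tool's x, y, z scaled (see below), a list of three. In form: {"offset": [[dx, dy, dz], ...], "delta_rot": [[rx, ry, rz], ...]}. A call has 1 to 8 rows; each row is the pose to reach, as a shift and turn from the pose commanded when the call began, along the tool's axes at that moment, turning the shorter way round; what a row does not reach only later rows make up. The controller multiplies each number of a shift by 120 mm and each number of a turn by 360 degrees. A row lasts 1/8 s, in which the tool goes at most 62.5 mm and 10.7 degrees, less where a joint would pass 70% of its speed; a pose out of reach is approached as far as the arm can. A call with a number of a shift or a turn outside -1 to 1 is refused whole. A call with a gripper value outside its range is refused whole. "grip" is the opening, from 0 (shut) to 1 (fully open), set as the call begins (left out, the last holds). The fingers move at their own pace and stop on an object; the grip force is fixed at half the most. Time passes only in rows, so rows that repeat a pose let the fingers close. It gives the time, the measured TCP pose, the force, the opening and the grip force at its end, in the units of the state.
- get_obs(): the state, without advancing time (a new reading comes with each control period).
- optics.capture(name): name is "scene" or "top" or "wrist"; returns the picture (480x640x3 uint8, red, green, blue); there is no depth.
- optics.get_calibration(name): a dict with "fx", "fy", "cx", "cy" (pixels), "world_from_camera" (4x4, takes a point from camera to world coordinates). Camera axes: x right, y down, z forward; pixel columns grow to the right and rows downward; lengths in mm; the calibration is good to about 2 mm. A picture is of the moment at which its call begins: read the wrist's pose just before it. get_calibration takes no time and is no camera call; for the wrist camera it gives the pose at the moment of the call.
- ticket.close_job(): hands the job in; it is judged then, once.
Trained networks look in the newest picture that a camera, given by its name, has taken for a name from the list of things; names that differ only in an ending like _2 or _b are one class to them, and where a whole thing is asked for, a point or a joint stands for the part that bears it (a point fixed in the world has none). Each returns a list of dicts, best first, with "confidence" (0 to 1); they miss things now and then, are a little off and sometimes report something else, mostly with a low value. They report only what shows in the picture. A call takes as long as a camera call.
- finder.boxes_of(target, camera): "box" ([left, top, right, bottom] in pixels, round what is visible of it).
- finder.silhouettes(target, camera): "region" (480x640 bool, what is visible of it) and "box" ([left, top, right, bottom] in pixels, round what is visible of it).
- finder.pinpoint(target, camera): "uv" ([column, row] in pixels: a listed point, or the origin of a listed thing).
The state is a dict: "time": time; "joint_positions": joint angles; "dq": joint speeds; "tau": joint torques, N m; "tool_pos": TCP position; "tcp_rot": TCP orientation; "contact_force": force on the tool from outside, world axes, zero at the start; "moment": the same for the moment, N m; "grip_width": finger opening in mm; "finger_force": force on a finger pad.
Only numpy, scipy, OpenCV 4.12 (cv2) and the standard library are available. Lean on these libraries where they do the work, as an engineer would, in place of code of your own. Each camera call takes 0.05 s, during which the arm holds its last target. There are 200 camera calls.

## Working session

There is one attempt and no reset: what is moved stays moved. The work goes in short steps, Python scripts to look and compute and a tool call to move; the robot and the scene stay as the last step left them, time stands still between calls to the robot, and variables do not carry over. Pictures are saved under pics/ and viewed, at most 14 in all, crops included, and the job is handed in when it is done.

Besides the shell and the picture viewer there is one more tool, called after "Call:" by a JSON object that holds its "name" and its "arguments", one argument or row to a line. send_rows: Moves the arm, as the interface text tells. Its arguments: {"type":"object","properties":{"offset":{"type":"array"},"delta_rot":{"type":"array"},"grip":{"type":"number"}},"required":["offset","delta_rot"]}

```bash
ls; mkdir -p pics; cat > h.py <<'E'
import numpy as np, cv2
from plant import get_obs, optics, ticket, finder
from scipy.spatial.transform import Rotation as Rn
def toworld(uv,cam,z,cal=None):
    c=cal or optics.get_calibration(cam); T=np.array(c["world_from_camera"])
    d=T[:3,:3]@np.array([(uv[0]-c["cx"])/c["fx"],(uv[1]-c["cy"])/c["fy"],1.]); o=T[:3,3]
    return o+d*(z-o[2])/d[2]
def topix(p,cam,cal=None):
    c=cal or optics.get_calibration(cam); T=np.linalg.inv(np.array(c["world_from_camera"]))
    q=T[:3,:3]@np.array(p,float)+T[:3,3]
    return np.array([q[0]/q[2]*c["fx"]+c["cx"],q[1]/q[2]*c["fy"]+c["cy"]])
def save(cam,name):
    im=optics.capture(cam); cv2.imwrite(f"pics/{name}.png",im[:,:,::-1]); return im
E
python3 - <<'E'
from h import *
np.set_printoptions(precision=1,suppress=True)
o=get_obs(); print(o)
for c in("top","scene"):
    save(c,c+"0")
    k=optics.get_calibration(c); print(c,k["fx"],np.array(k["world_from_camera"]))
    for t,z in(("case",0),("lid_handle",64),("lid_hinge",58),("big_bearing_1",10.3),("small_bearing_1",8),("block_1",0),("spray_can",0),("pliers",0),("spacer_ring",0)):
        for d in finder.pinpoint(t,c): print(c,t,np.round(d["uv"]),round(d["confidence"],2),toworld(d["uv"],c,z))
print(get_obs()["time"])
E
```

```text
pics
{'time': 0.0, 'joint_positions': array([-1.3,  0.3,  1.5,  0. ,  1.3, -0.1]), 'dq': array([ 0.,  0., -0.,  0., -0., -0.]), 'tau': array([  0. , -43.1, -24.4,   0.1,   0.1,  -0. ]), 'tool_pos': array([ 197.9, -485.7,  189.4]), 'tcp_rot': array([-3.1, -0. ,  0.4]), 'contact_force': array([ 0.6,  0.2, -0.2]), 'moment': array([ 0. ,  0.1, -0. ]), 'finger_force': 0.0, 'grip_width': 91.87027325629386}
top 444.5043470605681 [[   0.    -1.     0.2  326.3]
 [  -1.    -0.    -0.    -9. ]
 [   0.    -0.2   -1.  1244.7]
 [   0.     0.     0.     1. ]]
top case [270. 223.] 0.86 [564.  130.6   0. ]
top lid_handle [285. 261.] 0.97 [450.1  78.3  64. ]
top lid_hinge [252. 191.] 0.76 [642.  175.2  58. ]
top big_bearing_1 [407. 266.] 0.6 [ 446.7 -258.5   10.3]
top small_bearing_1 [373. 227.] 0.56 [ 556.4 -162.     8. ]
top small_bearing_1 [452. 229.] 0.51 [ 555.3 -387.5    8. ]
top block_1 [416. 230.] 0.78 [ 550.6 -285.9    0. ]
top spray_can [140. 298.] 0.65 [344.6 482.2   0. ]
top pliers [355. 173.] 0.6 [ 715.9 -111.7    0. ]
top spacer_ring [477. 302.] 0.6 [ 351.4 -452.5    0. ]
scene 612.13592
[... 206 characters left out ...]
19.] 0.67 [443.3  77.3  64. ]
scene lid_hinge [382. 223.] 0.56 [637.  181.1  58. ]
scene lid_hinge [302. 220.] 0.4 [441.3  80.8  58. ]
scene small_bearing_1 [245. 375.] 0.74 [ 563.2 -386.4    8. ]
scene small_bearing_1 [296. 306.] 0.61 [ 562.4 -154.6    8. ]
scene small_bearing_1 [350. 240.] 0.58 [571.1 122.6   8. ]
scene block_1 [269. 340.] 0.81 [ 555.1 -272.4    0. ]
scene block_1 [253. 293.] 0.79 [ 440.6 -168.5    0. ]
scene block_1 [292. 304.] 0.31 [ 546.7 -147.7    0. ]
scene spray_can [339. 150.] 0.61 [344.8 485.8   0. ]
scene pliers [354. 318.] 0.58 [ 702.2 -109.4    0. ]
scene pliers [243. 371.] 0.22 [ 550.7 -375.1    0. ]
scene spacer_ring [154. 358.] 0.68 [ 350.6 -452.1    0. ]
1.0
```

View pics/top0.png

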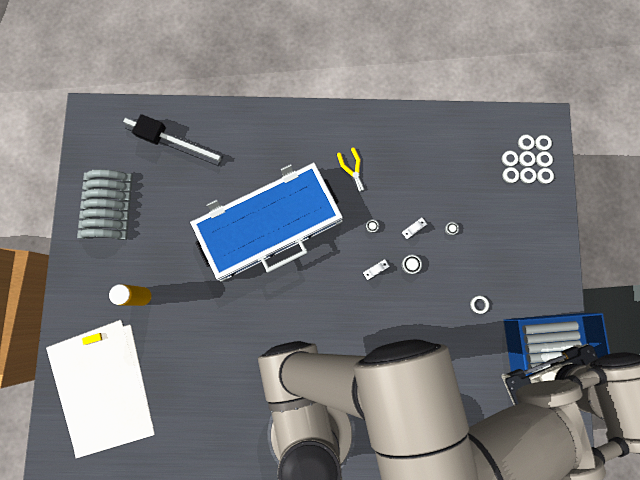

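View pics/scene0.png

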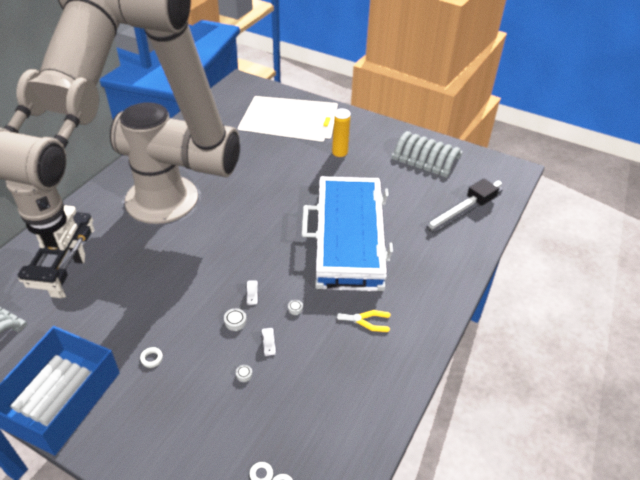

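The top view shows the case centred near (266,220) with its handle at (285,258). The parts are one big bearing (412,265), small bearings (373,226) and (452,229), and blocks (376,270) and (415,228). The spacer ring is at (480,304), the can at (125,295) and the pliers at (352,165). The scene view agrees: five parts on the bench. Next I'll fit the case yaw.

```bash
cat >> h.py <<'E'
def plan(target,yaw,cur=None,curR=None):
    """shift (mm) and yaw turn in current tool axes -> scaled numbers"""
    o=get_obs(); p=o["tool_pos"] if cur is None else np.array(cur); R=Rn.from_euler("xyz",o["tcp_rot"]) if curR is None else curR
    Rt=Rn.from_euler("xyz",[np.pi,0,yaw]); d=R.inv().apply(np.array(target)-p)/120; r=(R.inv()*Rt).as_rotvec()/(2*np.pi)
    return np.round(d,3),np.round(r,4)
E
python3 - <<'E'
from h import *
np.set_printoptions(precision=3,suppress=True)
for cam in("top","scene"):
    im=cv2.imread(f"pics/{cam}0.png"); hsv=cv2.cvtColor(im,cv2.COLOR_BGR2HSV)
    m=cv2.inRange(hsv,(95,120,60),(125,255,255))
    n,l,s,c=cv2.connectedComponentsWithStats(cv2.morphologyEx(m,cv2.MORPH_CLOSE,np.ones((5,5))))
    q=(270,220) if cam=="top" else (350,225)
    i=l[q[1],q[0]]; ys,xs=np.nonzero(l==i)
    w=np.array([toworld((x,y),cam,68)[:2] for x,y in zip(xs,ys)],np.float32)
    print(cam,len(xs),cv2.minAreaRect(w))
o=get_obs(); print(o["time"],o["tool_pos"],o["tcp_rot"])
k=optics.get_calibration("wrist"); print(k["fx"],k["fy"],k["cx"],k["cy"]); print(k["world_from_camera"])
R=Rn.from_euler("xyz",o["tcp_rot"]); T=np.array(k["world_from_camera"])
print(R.inv().apply(T[:3,3]-o["tool_pos"]),R.inv().as_matrix()@T[:3,:3])
E
```

```text
Traceback (most recent call last):
  File "h.py", line 5, in toworld
    c=cal or optics.get_calibration(cam); T=np.array(c["world_from_camera"])
             ~~~~~~~~~~~~~~~~~~~~~~^^^^^
ValueError: time passes only in moves, steps and waits
```

```bash
python3 - <<'E'
from h import *
np.set_printoptions(precision=3,suppress=True)
for cam in("top","scene"):
    cal=optics.get_calibration(cam)
    im=cv2.imread(f"pics/{cam}0.png"); hsv=cv2.cvtColor(im,cv2.COLOR_BGR2HSV)
    m=cv2.inRange(hsv,(95,120,60),(125,255,255))
    n,l,s,c=cv2.connectedComponentsWithStats(cv2.morphologyEx(m,cv2.MORPH_CLOSE,np.ones((5,5))))
    q=(270,220) if cam=="top" else (350,225)
    i=l[q[1],q[0]]; ys,xs=np.nonzero(l==i)
    w=np.array([toworld((x,y),cam,68,cal)[:2] for x,y in zip(xs,ys)],np.float32)
    print(cam,len(xs),cv2.minAreaRect(w))
o=get_obs(); print(o["time"],o["tool_pos"],o["tcp_rot"])
k=optics.get_calibration("wrist"); print(k["fx"],k["fy"],k["cx"],k["cy"]); print(k["world_from_camera"])
R=Rn.from_euler("xyz",o["tcp_rot"]); T=np.array(k["world_from_camera"])
print(R.inv().apply(T[:3,3]-o["tool_pos"]),R.inv().as_matrix()@T[:3,:3])
E
```

```text
top 6727 ((561.0870361328125, 133.65719604492188), (144.90011596679688, 345.9872741699219), 27.764673233032227)
scene 4334 ((561.3535766601562, 134.3467254638672), (139.98873901367188, 337.8184814453125), 27.868091583251953)
1.0 [ 198.077 -486.224  190.122] [ 3.142 -0.     0.387]
392.7578429001819 392.7578429001819 311.46095716935787 246.68534248136092
[[   0.377   -0.895   -0.237  260.747]
 [  -0.926   -0.364   -0.096 -459.853]
 [  -0.001    0.256   -0.967  385.454]
 [   0.       0.       0.       1.   ]]
[  67.989   -0.767 -195.332] [[-0.001 -0.967 -0.256]
 [ 1.    -0.001 -0.001]
 [ 0.001 -0.256  0.967]]
```

```bash
cat >> h.py <<'E'
CC=np.array([561.2,134.0]); CY=0.485
def c2w(x,y): c,s=np.cos(CY),np.sin(CY); return CC+np.array([c*x-s*y,s*x+c*y])
def seq(wps,cur=None,yaw=None):
    """wps: list of (x,y,z,yaw). Prints calls, tool-down, each list of unique rows with repeat counts."""
    o=get_obs()
    p=np.array(o["tool_pos"] if cur is None else cur,float); R=Rn.from_euler("xyz",o["tcp_rot"]) if yaw is None else Rn.from_euler("xyz",[np.pi,0,yaw])
    p0,R0=p,R; rows=[]
    def flush():
        if rows: print(";  ".join(f"{list(map(float,d))} {list(map(float,r))} x{n}" for d,r,n in rows), "| rows",sum(r[2] for r in rows))
    for w in wps:
        t=np.array(w[:3],float); Rt=Rn.from_euler("xyz",[np.pi,0,w[3]])
        while True:
            f=1.0
            full=R0.inv().apply(t-p0)/120
            rv=(R.inv()*Rt).as_rotvec(); L=np.linalg.norm(t-p); A=np.degrees(np.linalg.norm(rv))
            used=sum(r[2] for r in rows)
            for f in np.linspace(1,0,41):
                q=p+f*(t-p); d=R0.inv().apply(q-p0)/120; n=int(np.ceil(max(f*L/58,f*A/10.3,.6)))
                if np.abs(d).max()<=1 and used+n<=8: break
            if f==0 or (f<0.5 and rows): flush(); rows=[]; p0,R0=p,R; continue
            Rq=R*Rn.from_rotvec(f*rv); r=(R0.inv()*Rq).as_rotvec()/(2*np.pi)
            d=np.round(d,3)+0.; r=np.round(r,4)+0.
            rows.append((d,r,n)); p=p0+R0.apply(d*120); R=R0*Rn.from_rotvec(r*2*np.pi)
            if f==1: break
            flush(); rows=[]; p0,R0=p,R
    flush(); print("end",np.round(p,1),np.round(R.as_euler("xyz"),3))
E
python3 - <<'E'
from h import *
h=c2w(-125,0); print(h)
seq([(300,-400,200,0.8),(h[0],h[1],150,0.485+np.pi/2)])
E
```

```text
[450.61563136  75.72395507]
[0.978, -0.319, -0.076] [0.0, 0.0, -0.0608] x3 | rows 3
[0.084, 0.006, -0.006] [0.0, 0.0, -0.005] x1 | rows 1
[0.93, -0.465, 0.104] [0.0, 0.0, -0.05] x3 | rows 3
[0.925, -0.14, 0.094] [0.0, 0.0, -0.0449] x2 | rows 2
[0.974, 0.129, 0.098] [0.0, 0.0, -0.0472] x3 | rows 3
[0.982, 0.449, 0.108] [0.0, 0.0, -0.052] x3 | rows 3
[0.088, 0.083, 0.012] [0.0, 0.0, -0.0057] x1 | rows 1
end [450.6  75.8 150. ] [-3.142  0.     2.056]
```

Call:
{"name": "send_rows", "arguments": {
  "offset": [
    [0.978, -0.319, -0.076],
    [0.978, -0.319, -0.076],
    [0.978, -0.319, -0.076]
  ],
  "delta_rot": [
    [0, 0, -0.0608],
    [0, 0, -0.0608],
    [0, 0, -0.0608]
  ],
  "grip": 0.36
}}

```text
time: 1.38
tool_pos: [294.9, -404.2, 199.8]
tcp_rot: [3.141, -0.001, 0.775]
contact_force: [0.1, 0.1, -0.2]
grip_width: 66.7
finger_force: 0.0
```

Call:
{"name": "send_rows", "arguments": {
  "offset": [
    [0.084, 0.006, -0.006]
  ],
  "delta_rot": [
    [0, 0, -0.005]
  ]
}}

```text
time: 1.5
tool_pos: [299.9, -400.3, 200.0]
tcp_rot: [3.141, 0.001, 0.8]
contact_force: [0.1, 0.4, -0.2]
grip_width: 56.3
finger_force: 0.0
```

Call:
{"name": "send_rows", "arguments": {
  "offset": [
    [0.93, -0.465, 0.104],
    [0.93, -0.465, 0.104],
    [0.93, -0.465, 0.104]
  ],
  "delta_rot": [
    [0, 0, -0.05],
    [0, 0, -0.05],
    [0, 0, -0.05]
  ]
}}

```text
time: 1.88
tool_pos: [337.7, -278.3, 187.2]
tcp_rot: [-3.14, -0.001, 1.118]
contact_force: [-0.4, -0.7, 0.3]
grip_width: 33.4
finger_force: 0.0
```

Call:
{"name": "send_rows", "arguments": {
  "offset": [
    [0.925, -0.14, 0.094],
    [0.925, -0.14, 0.094],
    [0.925, -0.14, 0.094]
  ],
  "delta_rot": [
    [0, 0, -0.0449],
    [0, 0, -0.0449],
    [0, 0, -0.0449]
  ]
}}

```text
time: 2.25
tool_pos: [371.8, -173.0, 176.1]
tcp_rot: [-3.141, -0.0, 1.398]
contact_force: [-0.3, -0.8, 0.4]
grip_width: 33.2
finger_force: 0.0
```

Call:
{"name": "send_rows", "arguments": {
  "offset": [
    [0.974, 0.129, 0.098],
    [0.974, 0.129, 0.098],
    [0.974, 0.129, 0.098]
  ],
  "delta_rot": [
    [0, 0, -0.0472],
    [0, 0, -0.0472],
    [0, 0, -0.0472]
  ]
}}

```text
time: 2.62
tool_pos: [408.0, -60.7, 164.3]
tcp_rot: [3.142, 0.0, 1.696]
contact_force: [-0.3, 0.3, 0.2]
grip_width: 33.0
finger_force: 0.0
```

Call:
{"name": "send_rows", "arguments": {
  "offset": [
    [0.982, 0.449, 0.108],
    [0.982, 0.449, 0.108],
    [0.982, 0.449, 0.108]
  ],
  "delta_rot": [
    [0, 0, -0.052],
    [0, 0, -0.052],
    [0, 0, -0.052]
  ]
}}

```text
time: 3.0
tool_pos: [447.6, 62.6, 151.1]
tcp_rot: [3.141, 0.0, 2.021]
contact_force: [-0.9, -1.3, -0.5]
grip_width: 33.2
finger_force: 0.0
```

Call:
{"name": "send_rows", "arguments": {
  "offset": [
    [0.088, 0.083, 0.012],
    [0.088, 0.083, 0.012],
    [0.088, 0.083, 0.012],
    [0.088, 0.083, 0.012]
  ],
  "delta_rot": [
    [0, 0, -0.0057],
    [0, 0, -0.0057],
    [0, 0, -0.0057],
    [0, 0, -0.0057]
  ]
}}

```text
time: 3.5
tool_pos: [450.6, 74.9, 150.2]
tcp_rot: [3.141, 0.0, 2.054]
contact_force: [-0.2, 0.6, -0.7]
grip_width: 33.0
finger_force: 0.0
```

Motion is accurate. Now a wrist view over the handle.

```bash
python3 - <<'E'
from h import *
k=optics.get_calibration("wrist"); im=save("wrist","w1")
o=get_obs();print(o["tool_pos"],o["tcp_rot"])
for d in finder.pinpoint("lid_handle","wrist"): print(d["uv"],d["confidence"],toworld(d["uv"],"wrist",64,k))
for s in(-40,0,40):
    print(s,topix([*c2w(-125,s),64],"wrist",k))
E
```

```text
[450.61419249  75.05130338 150.14148083] [3.14150240e+00 3.27615394e-04 2.05426120e+00]
[311.1, 239.2] 0.87 [449.49161313  75.24155504  64.        ]
-40 [312.84784487 290.22146748]
0 [312.75350005 239.32383839]
40 [312.65225668 184.70454687]
```

View pics/w1.png

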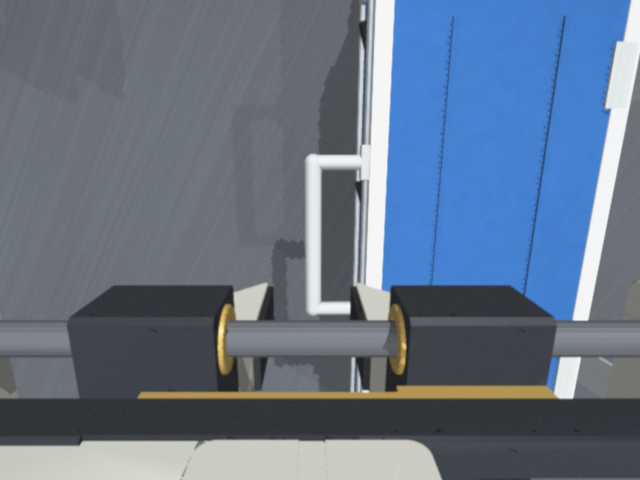

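The bar runs along column 313, rows 160–308, and sits centred between the fingertips, so I'll descend and grip it.

Call:
{"name": "send_rows", "arguments": {
  "offset": [
    [0, 0, 0.3],
    [0, 0, 0.6],
    [0, 0, 0.875],
    [0, 0, 0.875],
    [0, 0, 0.875]
  ],
  "delta_rot": [
    [0, 0, 0],
    [0, 0, 0],
    [0, 0, 0],
    [0, 0, 0],
    [0, 0, 0]
  ],
  "grip": 0.29
}}

```text
time: 4.22
tool_pos: [451.4, 75.7, 46.1]
tcp_rot: [3.14, 0.001, 2.055]
contact_force: [0.3, -0.2, 0.3]
grip_width: 26.8
finger_force: 0.0
```

Call:
{"name": "send_rows", "arguments": {
  "offset": [
    [0, 0, 0],
    [0, 0, 0],
    [0, 0, 0],
    [0, 0, 0]
  ],
  "delta_rot": [
    [0, 0, 0],
    [0, 0, 0],
    [0, 0, 0],
    [0, 0, 0]
  ],
  "grip": 0
}}

```text
time: 4.72
tool_pos: [450.7, 75.8, 45.2]
tcp_rot: [3.141, 0.0, 2.056]
contact_force: [0.2, 1.3, 0.7]
grip_width: 0.4
finger_force: 0.0
```

```bash
python3 - <<'E'
import numpy as np
f=lambda t:np.array([85-210*np.cos(t)+5*np.sin(t),58+210*np.sin(t)+5*np.cos(t)])
for a,b,n in((0,30,4),(30,58,4),(58,86,4),(86,99,2)):
    print([[0,*np.round((f(np.radians(t))-f(np.radians(a)))*[1,-1]/120,3).tolist()] for t in np.linspace(a,b,n+1)[1:]])
E
```

```text
[[0, 0.02, -0.228], [0, 0.07, -0.452], [0, 0.149, -0.667], [0, 0.255, -0.869]]
[[0, 0.122, -0.175], [0, 0.265, -0.335], [0, 0.426, -0.475], [0, 0.603, -0.595]]
[[0, 0.19, -0.097], [0, 0.391, -0.171], [0, 0.599, -0.22], [0, 0.812, -0.242]]
[[0, 0.198, 0.002], [0, 0.395, 0.027]]
```

```bash
python3 - <<'E'
from h import *
k=optics.get_calibration("wrist"); im=save("wrist","w2"); save("scene","s2")
o=get_obs();print(o["tool_pos"],o["tcp_rot"],o["grip_width"])
print(topix(o["tool_pos"],"wrist",k),topix(o["tool_pos"]+[0,0,19],"wrist",k))
a=cv2.imread("pics/s2.png")[150:330,200:420]; b=cv2.imread("pics/w2.png")
a=cv2.resize(a,(488,400),interpolation=cv2.INTER_CUBIC);b=cv2.resize(b,(312,234))
c=np.zeros((400,800,3),np.uint8);c[:,:488]=a;c[:234,488:]=b;cv2.imwrite("pics/m2.png",c)
E
```

```text
[450.63294409  75.76213884  45.07434566] [3.14153002e+00 1.15717188e-04 2.05561291e+00] 0.15539335150022757
[312.4774933  279.46222328] [312.58835304 292.77820692]
```

View pics/m2.png

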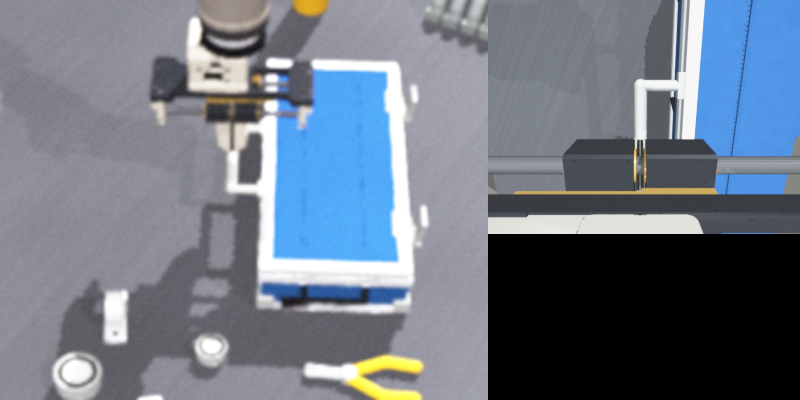

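```bash
python3 - <<'E'
from h import *
k=optics.get_calibration("scene")
o=get_obs()
P={"tcp":o["tool_pos"],"gp":o["tool_pos"]+[0,0,19],"bar+":[*c2w(-125,55),64],"bar-":[*c2w(-125,-55),64],"bar0":[*c2w(-125,0),64]}
for n,p in P.items(): print(n,topix(p,"scene",k))
a=cv2.resize(cv2.imread("pics/s2.png")[180:260,270:380],(660,480),interpolation=cv2.INTER_CUBIC); cv2.imwrite("pics/m3.png",a)
E
```

```text
tcp [304.07909118 225.48067464]
gp [304.11044009 220.44130505]
bar+ [304.92622361 207.0826355 ]
bar- [303.2303284  234.48382897]
bar0 [304.0978361  220.46719263]
```

View pics/m3.png

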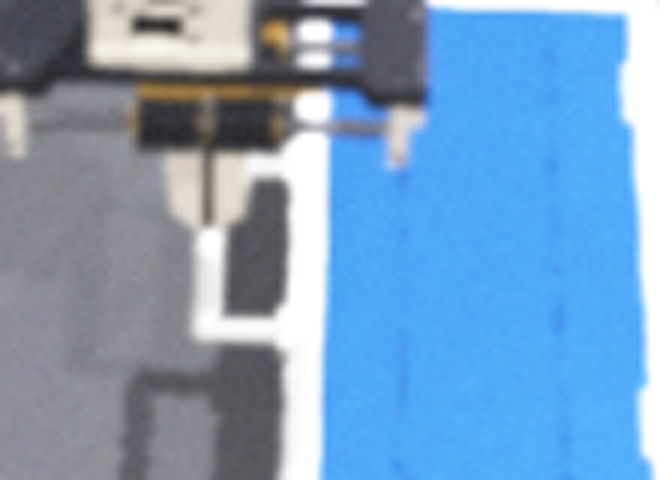

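The closed fingertips show about 25 mm higher than the stated TCP: they sit just above the bar, at row 218 against the predicted 225. I'll open, go 24 mm lower (the bench still has room) and close again, watching the force.

Call:
{"name": "send_rows", "arguments": {
  "offset": [
    [0, 0, 0],
    [0, 0, 0],
    [0, 0, 0.05],
    [0, 0, 0.1],
    [0, 0, 0.15],
    [0, 0, 0.2],
    [0, 0, 0.2]
  ],
  "delta_rot": [
    [0, 0, 0],
    [0, 0, 0],
    [0, 0, 0],
    [0, 0, 0],
    [0, 0, 0],
    [0, 0, 0],
    [0, 0, 0]
  ],
  "grip": 0.29
}}

```text
time: 5.7
tool_pos: [450.2, 75.7, 20.4]
tcp_rot: [-3.14, -0.001, 2.056]
contact_force: [0.1, -0.5, 0.3]
grip_width: 26.6
finger_force: 0.0
```

Call:
{"name": "send_rows", "arguments": {
  "offset": [
    [0, 0, 0],
    [0, 0, 0],
    [0, 0, 0],
    [0, 0, 0]
  ],
  "delta_rot": [
    [0, 0, 0],
    [0, 0, 0],
    [0, 0, 0],
    [0, 0, 0]
  ],
  "grip": 0
}}

```text
time: 6.2
tool_pos: [451.2, 75.9, 21.2]
tcp_rot: [3.14, 0.0, 2.056]
contact_force: [1.7, 2.6, -0.6]
grip_width: 11.2
finger_force: 30.0
```

Gripped: width 11 mm at 30 N. The fingertips do lie about 25 mm short of the reported TCP, which I'll calibrate later. Now lift the lid along its arc.

Call:
{"name": "send_rows", "arguments": {
  "offset": [
    [0, 0.005, -0.115],
    [0, 0.02, -0.228],
    [0, 0.07, -0.452],
    [0, 0.149, -0.667],
    [0, 0.255, -0.869],
    [0, 0.255, -0.869]
  ],
  "delta_rot": [
    [0, 0, 0],
    [0, 0, 0],
    [0, 0, 0],
    [0, 0, 0],
    [0, 0, 0],
    [0, 0, 0]
  ]
}}

```text
time: 6.95
tool_pos: [477.4, 89.6, 126.0]
tcp_rot: [-3.141, 0.001, 2.056]
contact_force: [-2.4, -3.7, -1.2]
grip_width: 10.9
finger_force: 30.0
```

Call:
{"name": "send_rows", "arguments": {
  "offset": [
    [0, 0.122, -0.175],
    [0, 0.265, -0.335],
    [0, 0.426, -0.475],
    [0, 0.603, -0.595],
    [0, 0.603, -0.595]
  ],
  "delta_rot": [
    [0, 0, 0],
    [0, 0, 0],
    [0, 0, 0],
    [0, 0, 0],
    [0, 0, 0]
  ]
}}

```text
time: 7.58
tool_pos: [540.4, 122.7, 198.7]
tcp_rot: [-3.139, 0.001, 2.056]
contact_force: [-12.8, -5.5, 20.5]
grip_width: 11.3
finger_force: 30.0
```

Call:
{"name": "send_rows", "arguments": {
  "offset": [
    [0, 0.18, -0.115],
    [0, 0.38, -0.195],
    [0, 0.59, -0.25],
    [0, 0.805, -0.275],
    [0, 0.805, -0.275]
  ],
  "delta_rot": [
    [0, 0, 0],
    [0, 0, 0],
    [0, 0, 0],
    [0, 0, 0],
    [0, 0, 0]
  ]
}}

```text
time: 8.2
tool_pos: [628.3, 168.7, 228.8]
tcp_rot: [3.141, 0.001, 2.056]
contact_force: [-0.3, -0.9, 4.3]
grip_width: 10.7
finger_force: 30.0
```

Call:
{"name": "send_rows", "arguments": {
  "offset": [
    [0, 0.1, 0],
    [0, 0.2, 0.002],
    [0, 0.3, 0.012],
    [0, 0.4, 0.027],
    [0, 0.4, 0.027]
  ],
  "delta_rot": [
    [0, 0, 0],
    [0, 0, 0],
    [0, 0, 0],
    [0, 0, 0],
    [0, 0, 0]
  ]
}}

```text
time: 8.82
tool_pos: [669.7, 190.6, 224.7]
tcp_rot: [-3.14, 0.0, 2.055]
contact_force: [1.2, -2.3, -1.1]
grip_width: 10.8
finger_force: 30.0
```

Call:
{"name": "send_rows", "arguments": {
  "offset": [
    [0, 0, 0],
    [0, 0, 0],
    [0, 0, 0],
    [0, 0, -0.2],
    [0, 0, -0.4],
    [0, 0, -0.4]
  ],
  "delta_rot": [
    [0, 0, 0],
    [0, 0, 0],
    [0, 0, 0],
    [0, 0, 0],
    [0, 0, 0],
    [0, 0, 0]
  ],
  "grip": 0.35
}}

```text
time: 9.57
tool_pos: [670.4, 191.4, 276.8]
tcp_rot: [3.137, 0.001, 2.056]
contact_force: [-0.8, 0.1, -0.5]
grip_width: 32.1
finger_force: 0.0
```

```bash
python3 - <<'E'
from h import *
o=get_obs();print(o["tool_pos"],o["time"],o["joint_positions"])
C={c:optics.get_calibration(c) for c in("top","scene")}
for c in C:
    save(c,c+"3")
    for t in("lid_handle","insert_big_p0","insert_big_p1","insert_small_p0","insert_small_p1","insert_block_p0","insert_block_p1"):
        z=264 if t=="lid_handle" else 14
        for d in finder.pinpoint(t,c)[:2]:
            w=toworld(d["uv"],c,z,C[c])[:2]-CC; u=[np.cos(CY)*w[0]+np.sin(CY)*w[1],-np.sin(CY)*w[0]+np.cos(CY)*w[1]]
            print(c,t,np.round(d["uv"]),round(d["confidence"],2),"case xy",np.round(u,1))
a=cv2.imread("pics/top3.png")[130:310,150:470]; cv2.imwrite("pics/top3c.png",cv2.resize(a,(800,450),interpolation=cv2.INTER_CUBIC))
E
```

```text
[670.38936988 191.40098715 276.7960088 ] 9.575 [ 1.68282361e-01  6.56396485e-01  7.72732423e-01  4.05437551e-05
  1.70767743e+00 -3.16720686e-01]
top insert_big_p0 [260. 211.] 0.94 case xy [40.3  5.2]
top insert_big_p0 [275. 238.] 0.88 case xy [-47.    0.3]
top insert_big_p1 [260. 211.] 0.94 case xy [40.3  5.2]
top insert_big_p1 [275. 238.] 0.88 case xy [-47.    0.3]
top insert_small_p0 [237. 251.] 0.69 case xy [-33.  111.4]
top insert_small_p1 [237. 251.] 0.69 case xy [-33.  111.4]
top insert_block_p0 [300. 211.] 0.7 case xy [-11.6 -96.6]
top insert_block_p0 [314. 198.] 0.68 case xy [   5.2 -146.7]
top insert_block_p1 [300. 211.] 0.7 case xy [-11.6 -96.6]
top insert_block_p1 [314. 198.] 0.68 case xy [   5.2 -146.7]
scene lid_handle [404. 162.] 0.78 case xy [124.1  11.9]
scene insert_big_p0 [360. 231.] 0.86 case xy [30.3 16.8]
scene insert_big_p0 [332. 238.] 0.74 case xy [-46.4 -12. ]
scene insert_big_p1 [360. 231.] 0.86 case xy [30.3 16.8]
scene insert_big_p1 [332. 238.] 0.74 case xy [-46.4 -12. ]
scene insert_small_p0 [355. 205.] 0.73 case xy [ 18.3 127.5]
scene insert_small_p0 [336. 208.] 0.67 case xy [-35.3 110.9]
scene insert_small_p1 [355. 205.] 0.73 case xy [ 18.3 127.5]
scene insert_small_p1 [336. 208.] 0.67 case xy [-35.3 110.9]
scene insert_block_p0 [349. 260.] 0.58 case xy [ -1.3 -95.9]
scene insert_block_p0 [353. 277.] 0.56 case xy [  10.4 -155.4]
scene insert_block_p1 [349. 260.] 0.58 case xy [ -1.3 -95.9]
scene insert_block_p1 [353. 277.] 0.56 case xy [  10.4 -155.4]
```

View pics/top3c.png

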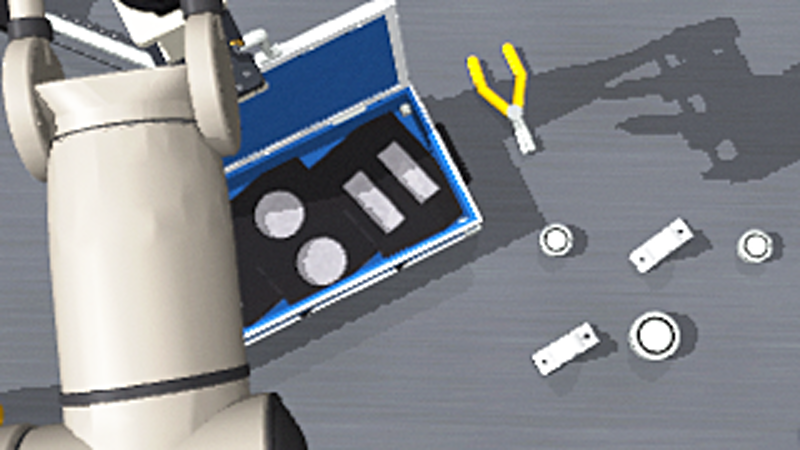

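The lid is open on its stop. The small-bearing insert is on the far left (case +y), the big one in the middle with pockets at (280,214) and (321,260) in the crop, and the block insert on the right with pockets at (373,205) and (408,172). I'll move for a wrist view over the case.

```bash
python3 - <<'E'
from h import *
v=c2w(-50,-150); seq([(v[0],v[1],240,2.056)])
E
```

```text
[-0.844, -0.971, 0.194] [0.0, 0.0, 0.0] x3 | rows 3
[-0.406, -0.467, 0.093] [0.0, 0.0, -0.0001] x2 | rows 2
end [586.9 -22.  240. ] [3.142 0.    2.056]
```

Call:
{"name": "send_rows", "arguments": {
  "offset": [
    [-0.844, -0.971, 0.1],
    [-0.844, -0.971, 0.194],
    [-0.844, -0.971, 0.194]
  ],
  "delta_rot": [
    [0, 0, 0],
    [0, 0, 0],
    [0, 0, 0]
  ],
  "grip": 0
}}

```text
time: 10.75
tool_pos: [612.4, 44.7, 251.0]
tcp_rot: [-3.141, 0.0, 2.054]
contact_force: [-0.1, -0.2, 0.5]
grip_width: 6.6
finger_force: 0.0
```

Call:
{"name": "send_rows", "arguments": {
  "offset": [
    [-0.406, -0.467, 0.093],
    [-0.406, -0.467, 0.093],
    [-0.406, -0.467, 0.093],
    [-0.406, -0.467, 0.093],
    [-0.406, -0.467, 0.093]
  ],
  "delta_rot": [
    [0, 0, 0],
    [0, 0, 0],
    [0, 0, 0],
    [0, 0, 0],
    [0, 0, 0]
  ]
}}

```text
time: 11.38
tool_pos: [587.4, -20.7, 240.1]
tcp_rot: [3.141, 0.0, 2.057]
contact_force: [-0.2, -0.5, -0.6]
grip_width: 0.1
finger_force: 0.0
```

```bash
python3 - <<'E'
from h import *
import json
k=optics.get_calibration("wrist"); save("wrist","w4")
o=get_obs();print(o["tool_pos"],o["tcp_rot"],o["time"])
json.dump({a:(b.tolist() if hasattr(b,"tolist") else b) for a,b in k.items()},open("w4.json","w"))
for t in("insert_big_p0","insert_small_p0","insert_block_p0"):
    for d in finder.pinpoint(t,"wrist")[:3]:
        w=toworld(d["uv"],"wrist",14,k)[:2]-CC; u=[np.cos(CY)*w[0]+np.sin(CY)*w[1],-np.sin(CY)*w[0]+np.cos(CY)*w[1]]
        print(t,np.round(d["uv"]),round(d["confidence"],2),"case xy",np.round(u,1))
E
```

```text
[587.25668915 -20.8312881  240.01529587] [3.14138115e+00 6.77246372e-05 2.05729066e+00] 11.425
insert_big_p0 [322.  71.] 0.98 case xy [-39.4 -10.8]
insert_big_p0 [393.  52.] 0.83 case xy [30.1  7.3]
insert_block_p0 [345. 156.] 0.85 case xy [-14.5 -92.7]
insert_block_p0 [361. 203.] 0.62 case xy [   4.3 -142.1]
```

View pics/w4.png

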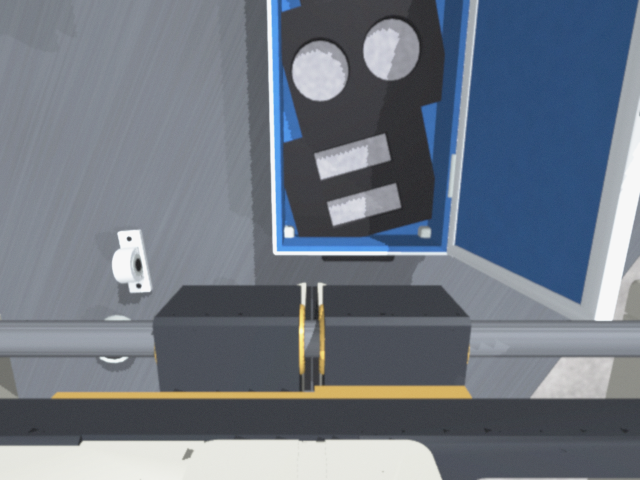

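The inserts actually sit turned by about 15° in the case, contrary to the listing. The big pockets are at (320,70) and (391,50) and the block pockets at (352,156) and (364,204). I'll measure the pockets from more overhead views.

```bash
python3 - <<'E'
from h import *
v=c2w(-10,-128); w=c2w(-10,0); seq([(*v,240,2.056)]); seq([(*w,240,2.056)],cur=[*v,240],yaw=2.056)
E
```

```text
[0.179, 0.33, -0.001] [0.0, 0.0, 0.0001] x1 | rows 1
end [612.   16.1 240.1] [-3.142 -0.     2.056]
[0.987, 0.0, 0.0] [0.0, 0.0, 0.0] x3 | rows 3
[0.08, 0.0, 0.0] [0.0, 0.0, 0.0] x1 | rows 1
end [552.3 129.4 240. ] [3.142 0.    2.056]
```

Call:
{"name": "send_rows", "arguments": {
  "offset": [
    [0.18, 0.33, 0],
    [0.18, 0.33, 0],
    [0.18, 0.33, 0]
  ],
  "delta_rot": [
    [0, 0, 0],
    [0, 0, 0],
    [0, 0, 0]
  ]
}}

```text
time: 11.95
tool_pos: [611.6, 15.6, 239.8]
tcp_rot: [-3.141, 0.0, 2.056]
contact_force: [0.7, -0.2, 0.2]
grip_width: 0.4
finger_force: 0.0
```

```bash
cat >> h.py <<'E'
def w2c(p): w=np.array(p[:2])-CC; return np.array([np.cos(CY)*w[0]+np.sin(CY)*w[1],-np.sin(CY)*w[0]+np.cos(CY)*w[1]])
def rect_view(name,cam,z,x0,x1,y0,y1,s,cal):
    """rectified image of plane z in case frame, s px/mm; pixel (c,r) -> case x=x0+c/s, y=y1-r/s"""
    pts=np.array([[x0,y1],[x1,y1],[x1,y0],[x0,y0]],float)
    src=np.float32([topix([*c2w(*p),z],cam,cal) for p in pts]); W,H=int((x1-x0)*s),int((y1-y0)*s)
    M=cv2.getPerspectiveTransform(src,np.float32([[0,0],[W,0],[W,H],[0,H]]))
    return cv2.warpPerspective(cv2.imread(f"pics/{name}.png"),M,(W,H),flags=cv2.INTER_CUBIC)
def pockets(name,cal,z=20,box=(-90,90,-190,190),s=3):
    x0,x1,y0,y1=box; im=rect_view(name,"wrist",z,x0,x1,y0,y1,s,cal); hsv=cv2.cvtColor(im,cv2.COLOR_BGR2HSV)
    m=((hsv[:,:,2]>75)&(hsv[:,:,1]<60)).astype(np.uint8)*255
    m=cv2.morphologyEx(cv2.morphologyEx(m,cv2.MORPH_CLOSE,np.ones((9,9))),cv2.MORPH_OPEN,np.ones((9,9)))
    cs,_=cv2.findContours(m,cv2.RETR_EXTERNAL,cv2.CHAIN_APPROX_NONE)
    for c in cs:
        A=cv2.contourArea(c)/s/s
        if 700<A<3500:
            (cx,cy),(w,h),a=cv2.minAreaRect(c); print("area",round(A),"case",round(x0+cx/s,1),round(y1-cy/s,1),"size",round(w/s,1),round(h/s,1),"ang",round(-a,1))
    cv2.imwrite(f"pics/{name}_r.png",im); return im
E
python3 - <<'E'
from h import *
k=optics.get_calibration("wrist"); save("wrist","w5"); print(get_obs()["tool_pos"]); pockets("w5",k)
E
```

```text
[611.5098371   15.18907522 239.92663905]
area 2182 case 6.3 -143.0 size 30.5 77.5 ang -74.1
area 2233 case -7.5 -93.4 size 30.2 77.6 ang -74.6
area 2480 case -41.0 -11.8 size 56.3 56.0 ang -90.0
area 2440 case 27.0 7.5 size 55.7 56.0 ang -90.0
```

Call:
{"name": "send_rows", "arguments": {
  "offset": [
    [0.98, 0, 0],
    [0.98, 0, 0],
    [0.98, 0, 0],
    [0.98, 0, 0],
    [0.98, 0, 0]
  ],
  "delta_rot": [
    [0, 0, 0],
    [0, 0, 0],
    [0, 0, 0],
    [0, 0, 0],
    [0, 0, 0]
  ]
}}

```text
time: 12.62
tool_pos: [557.6, 118.2, 239.9]
tcp_rot: [-3.142, 0.0, 2.054]
contact_force: [0.1, 0.5, -0.0]
grip_width: 0.5
finger_force: 0.0
```

```bash
python3 - <<'E'
from h import *
k=optics.get_calibration("wrist"); save("wrist","w6"); print(get_obs()["tool_pos"]); pockets("w6",k)
a=cv2.imread("pics/w5_r.png");b=cv2.imread("pics/w6_r.png")
c=cv2.resize(np.hstack([a,b]),None,fx=.52,fy=.52); print(c.shape); cv2.imwrite("pics/m6.png",c)
E
```

```text
[557.54270133 118.21763351 239.83192395]
area 1902 case -4.9 -99.5 size 44.3 76.9 ang -74.5
area 2474 case -41.2 -10.2 size 55.7 56.3 ang -90.0
area 2457 case 27.1 9.1 size 55.6 56.3 ang -45.0
area 1219 case -41.0 107.3 size 39.3 39.3 ang -90.0
area 1197 case 27.3 126.3 size 38.7 38.7 ang -90.0
(593, 562, 3)
```

View pics/m6.png

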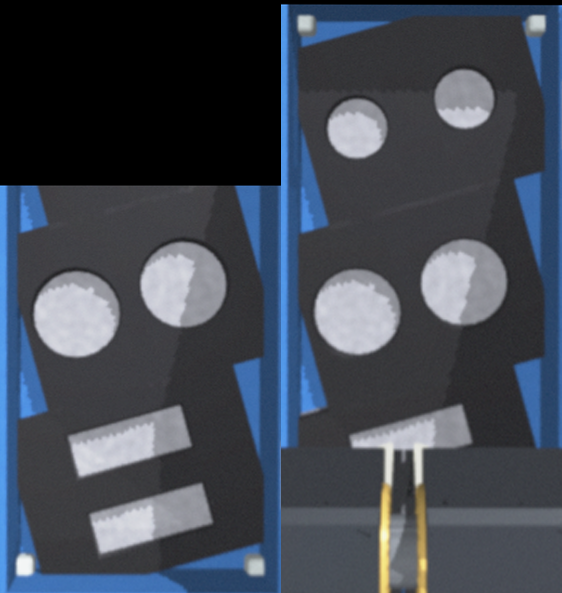

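Pockets found, all turned 15.6° to the case and spaced as listed: big (-41,-11) and (28,8), small (-41,108) and (28,127), block (-7,-93) and (7,-143) mm in the case frame. The rectified view shows them empty. Now the parts.

```bash
python3 - <<'E'
from h import *
seq([(578,-275,240,3.1416)])
E
```

```text
[-0.969, -0.445, 0.0] [0.0, 0.0, -0.0563] x3 | rows 3
[-0.979, -0.978, 0.0] [0.0, 0.0, -0.073] x3 | rows 3
[-0.267, -0.787, 0.0] [-0.0001, 0.0, -0.0439] x2 | rows 2
end [ 578. -275.  240.] [ 3.141 -0.    -3.141]
```

Call:
{"name": "send_rows", "arguments": {
  "offset": [
    [-0.97, -0.445, 0],
    [-0.97, -0.445, 0],
    [-0.97, -0.445, 0]
  ],
  "delta_rot": [
    [0, 0, -0.0563],
    [0, 0, -0.0563],
    [0, 0, -0.0563]
  ]
}}

```text
time: 13.05
tool_pos: [564.2, -12.6, 239.7]
tcp_rot: [-3.141, 0.0, 2.406]
contact_force: [0.2, -0.3, 0.0]
grip_width: 0.6
finger_force: 0.0
```

Call:
{"name": "send_rows", "arguments": {
  "offset": [
    [-0.98, -0.98, 0],
    [-0.98, -0.98, 0],
    [-0.98, -0.98, 0],
    [-0.98, -0.98, 0]
  ],
  "delta_rot": [
    [0, 0, -0.073],
    [0, 0, -0.073],
    [0, 0, -0.073],
    [0, 0, -0.073]
  ]
}}

```text
time: 13.55
tool_pos: [572.6, -177.9, 239.2]
tcp_rot: [-3.141, -0.001, 2.862]
contact_force: [0.1, 1.0, 0.5]
grip_width: 0.3
finger_force: 0.0
```

Call:
{"name": "send_rows", "arguments": {
  "offset": [
    [-0.267, -0.787, 0],
    [-0.267, -0.787, 0],
    [-0.267, -0.787, 0],
    [-0.267, -0.787, 0],
    [-0.267, -0.787, 0],
    [-0.267, -0.787, 0]
  ],
  "delta_rot": [
    [0, 0, -0.0439],
    [0, 0, -0.0439],
    [0, 0, -0.0439],
    [0, 0, -0.0439],
    [0, 0, -0.0439],
    [0, 0, -0.0439]
  ]
}}

```text
time: 14.3
tool_pos: [578.5, -272.8, 240.4]
tcp_rot: [-3.141, 0.0, -3.138]
contact_force: [-0.5, -0.1, 0.0]
grip_width: 0.4
finger_force: 0.0
```

```bash
python3 - <<'E'
from h import *
k=optics.get_calibration("wrist"); save("wrist","w7"); o=get_obs(); print(o["tool_pos"],o["tcp_rot"],o["time"])
for t,z in(("big_bearing_1",10.3),("small_bearing_1",8),("block_1",0)):
    for d in finder.pinpoint(t,"wrist"): print(t,np.round(d["uv"]),round(d["confidence"],2),np.round(toworld(d["uv"],"wrist",z,k),1))
    for d in finder.silhouettes(t,"wrist"):
        c=max(cv2.findContours(d["region"].astype(np.uint8),0,1)[0],key=cv2.contourArea)
        zz={"b":22,"s":15.9}[t[0]] if t[1]!="l" else 20
        zz={"big_bearing_1":20.6,"small_bearing_1":15.9,"block_1":8}[t]
        w=np.float32([toworld(p[0],"wrist",zz,k)[:2] for p in c]); r=cv2.minAreaRect(w)
        print("  sil",round(d["confidence"],2),np.round(r[0],1),np.round(r[1],1),round(r[2],1))
E
```

```text
[ 578.42894892 -272.9837428   240.389413  ] [-3.14139790e+00  3.81306416e-04 -3.13856445e+00] 14.35
big_bearing_1 [317.  84.] 0.81 [ 451.6 -267.1   10.3]
  sil 0.74 [557.4  58. ] [56.3 29.7] 12.2
  sil 0.71 [ 453.4 -267.4] [51.5 50.4] 0.1
small_bearing_1 [210. 194.] 0.67 [ 562.6 -382.9    8. ]
small_bearing_1 [414. 189.] 0.6 [ 557.5 -160.9    8. ]
  sil 0.84 [ 556.2 -381.3] [34.9 36.5] 42.8
  sil 0.81 [ 558.6 -159.6] [34.  36.9] 0.1
block_1 [305. 187.] 0.84 [ 556.6 -279.5    0. ]
block_1 [410.  70.] 0.68 [ 436.9 -171.8    0. ]
  sil 0.61 [ 437.3 -170.3] [23.5 72. ] 32.2
  sil 0.61 [ 556.5 -278.1] [24.4 71.9] 37.3
```

View pics/w7.png

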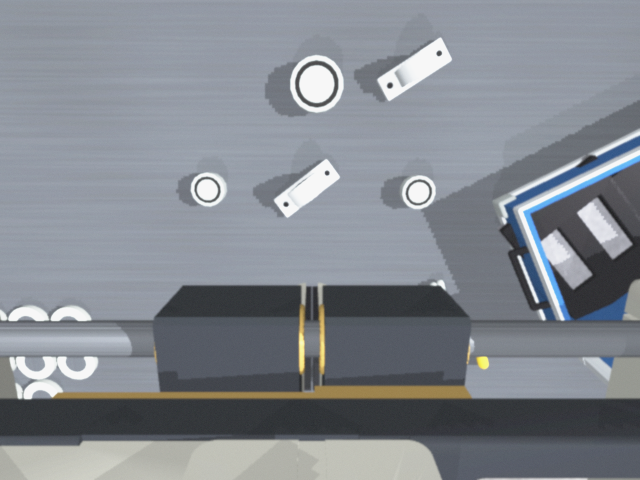

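The wrist view shows the big bearing (317,84), small bearings (208,189) and (418,191), and blocks (415,69) and (307,188). The positions and sizes are plausible. Next I'll calibrate the fingertip height by touching the bench between the parts at (505,-215).

Call:
{"name": "send_rows", "arguments": {
  "offset": [
    [0.6, 0.48, 0],
    [0.6, 0.48, 1],
    [0.6, 0.48, 1],
    [0.6, 0.48, 1],
    [0.6, 0.48, 1]
  ],
  "delta_rot": [
    [0, 0, 0],
    [0, 0, 0],
    [0, 0, 0],
    [0, 0, 0],
    [0, 0, 0]
  ]
}}

```text
time: 15.28
tool_pos: [508.3, -218.0, 122.6]
tcp_rot: [-3.139, 0.004, -3.139]
contact_force: [0.3, 0.8, 1.0]
grip_width: 0.8
finger_force: 0.0
```

Call:
{"name": "send_rows", "arguments": {
  "offset": [
    [0, 0, 0.5],
    [0, 0, 1],
    [0, 0, 1],
    [0, 0, 1],
    [0, 0, 1]
  ],
  "delta_rot": [
    [0, 0, 0],
    [0, 0, 0],
    [0, 0, 0],
    [0, 0, 0],
    [0, 0, 0]
  ]
}}

```text
time: 15.9
tool_pos: [508.5, -218.0, 3.4]
tcp_rot: [-3.138, 0.005, -3.139]
contact_force: [0.5, 0.1, -0.1]
grip_width: 0.4
finger_force: 0.0
```

Call:
{"name": "send_rows", "arguments": {
  "offset": [
    [0, 0, 0.05],
    [0, 0, 0.1],
    [0, 0, 0.1],
    [0, 0, 0.1]
  ],
  "delta_rot": [
    [0, 0, 0],
    [0, 0, 0],
    [0, 0, 0],
    [0, 0, 0]
  ]
}}

```text
time: 16.4
tool_pos: [506.0, -216.5, -12.0]
tcp_rot: [3.142, -0.0, -3.139]
contact_force: [1.0, 0.2, 0.9]
grip_width: 0.3
finger_force: 0.0
```

Call:
{"name": "send_rows", "arguments": {
  "offset": [
    [0, 0, 0.04],
    [0, 0, 0.04],
    [0, 0, 0.04]
  ],
  "delta_rot": [
    [0, 0, 0],
    [0, 0, 0],
    [0, 0, 0]
  ]
}}

```text
time: 16.77
tool_pos: [506.1, -216.5, -16.8]
tcp_rot: [-3.142, -0.0, -3.139]
contact_force: [-0.6, -0.7, -0.0]
grip_width: 0.7
finger_force: 0.0
```

Call:
{"name": "send_rows", "arguments": {
  "offset": [
    [0, 0, 0.03],
    [0, 0, 0.03],
    [0, 0, 0.03]
  ],
  "delta_rot": [
    [0, 0, 0],
    [0, 0, 0],
    [0, 0, 0]
  ]
}}

```text
time: 17.15
tool_pos: [506.1, -216.5, -20.4]
tcp_rot: [-3.142, -0.0, -3.139]
contact_force: [0.1, -0.6, -0.4]
grip_width: 0.3
finger_force: 0.0
```

Call:
{"name": "send_rows", "arguments": {
  "offset": [
    [0, 0, 0.02],
    [0, 0, 0.02],
    [0, 0, 0.02]
  ],
  "delta_rot": [
    [0, 0, 0],
    [0, 0, 0],
    [0, 0, 0]
  ]
}}

```text
time: 17.52
tool_pos: [506.1, -216.5, -22.8]
tcp_rot: [-3.142, -0.0, -3.139]
contact_force: [0.3, -0.1, 0.3]
grip_width: 0.6
finger_force: 0.0
```

Call:
{"name": "send_rows", "arguments": {
  "offset": [
    [0, 0, 0.015],
    [0, 0, 0.015],
    [0, 0, 0.015]
  ],
  "delta_rot": [
    [0, 0, 0],
    [0, 0, 0],
    [0, 0, 0]
  ]
}}

```text
time: 17.9
tool_pos: [506.1, -216.5, -24.6]
tcp_rot: [-3.142, 0.0, -3.139]
contact_force: [-0.2, 1.3, 0.7]
grip_width: 0.2
finger_force: 0.0
```

Call:
{"name": "send_rows", "arguments": {
  "offset": [
    [0, 0, 0.015],
    [0, 0, 0.015],
    [0, 0, 0.015]
  ],
  "delta_rot": [
    [0, 0, 0],
    [0, 0, 0],
    [0, 0, 0]
  ]
}}

```text
time: 18.27
tool_pos: [506.1, -216.5, -26.4]
tcp_rot: [-3.142, -0.0, -3.139]
contact_force: [-0.1, -0.0, 0.4]
grip_width: 0.5
finger_force: 0.0
```

Call:
{"name": "send_rows", "arguments": {
  "offset": [
    [0, 0, 0.015],
    [0, 0, 0.015],
    [0, 0, 0.015]
  ],
  "delta_rot": [
    [0, 0, 0],
    [0, 0, 0],
    [0, 0, 0]
  ]
}}

```text
time: 18.65
tool_pos: [506.1, -216.5, -28.2]
tcp_rot: [-3.142, 0.0, -3.139]
contact_force: [-0.6, 0.5, 0.1]
grip_width: 0.6
finger_force: 0.0
```

Call:
{"name": "send_rows", "arguments": {
  "offset": [
    [0, 0, 0.01],
    [0, 0, 0.01],
    [0, 0, 0.01]
  ],
  "delta_rot": [
    [0, 0, 0],
    [0, 0, 0],
    [0, 0, 0]
  ]
}}

```text
time: 19.02
tool_pos: [506.1, -216.5, -29.4]
tcp_rot: [-3.142, -0.0, -3.139]
contact_force: [-0.1, -0.2, -0.2]
grip_width: 0.2
finger_force: 0.0
```

Call:
{"name": "send_rows", "arguments": {
  "offset": [
    [0, 0, 0.01],
    [0, 0, 0.01],
    [0, 0, 0.01]
  ],
  "delta_rot": [
    [0, 0, 0],
    [0, 0, 0],
    [0, 0, 0]
  ]
}}

```text
time: 19.4
tool_pos: [506.1, -216.5, -30.6]
tcp_rot: [-3.142, 0.0, -3.139]
contact_force: [-0.5, -0.5, 0.2]
grip_width: 0.3
finger_force: 0.0
```

Call:
{"name": "send_rows", "arguments": {
  "offset": [
    [0, 0, 0.01],
    [0, 0, 0.01],
    [0, 0, 0.01]
  ],
  "delta_rot": [
    [0, 0, 0],
    [0, 0, 0],
    [0, 0, 0]
  ]
}}

```text
time: 19.77
tool_pos: [506.1, -216.5, -31.8]
tcp_rot: [-3.142, 0.0, -3.139]
contact_force: [0.6, 0.5, -0.3]
grip_width: 0.3
finger_force: 0.0
```

Call:
{"name": "send_rows", "arguments": {
  "offset": [
    [0, 0, 0.01],
    [0, 0, 0.01],
    [0, 0, 0.01]
  ],
  "delta_rot": [
    [0, 0, 0],
    [0, 0, 0],
    [0, 0, 0]
  ]
}}

```text
time: 20.15
tool_pos: [506.1, -216.5, -33.0]
tcp_rot: [-3.142, 0.0, -3.139]
contact_force: [0.1, 0.2, 0.3]
grip_width: 0.1
finger_force: 0.0
```

Call:
{"name": "send_rows", "arguments": {
  "offset": [
    [0, 0, 0.01],
    [0, 0, 0.01],
    [0, 0, 0.01]
  ],
  "delta_rot": [
    [0, 0, 0],
    [0, 0, 0],
    [0, 0, 0]
  ]
}}

```text
time: 20.52
tool_pos: [506.1, -216.5, -34.2]
tcp_rot: [-3.141, 0.0, -3.139]
contact_force: [1.0, 0.0, 0.5]
grip_width: 0.6
finger_force: 0.0
```

Still no contact at -34 mm. I'll check how far the tips are from the bench in the scene view.

```bash
python3 - <<'E'
from h import *
k=optics.get_calibration("scene"); save("scene","s8"); o=get_obs()
p=o["tool_pos"]
for z in(0,10,20): print(z,topix([p[0],p[1],z],"scene",k))
c=topix([p[0],p[1],0],"scene",k).astype(int); print(c)
a=cv2.imread("pics/s8.png")[c[1]-70:c[1]+30,c[0]-60:c[0]+60]; cv2.imwrite("pics/s8c.png",cv2.resize(a,(720,600),interpolation=cv2.INTER_CUBIC))
E
```

```text
0 [264.18533282 316.04733325]
10 [264.01657872 313.54062049]
20 [263.84623522 311.01029832]
[264 316]
```

View pics/s8c.png

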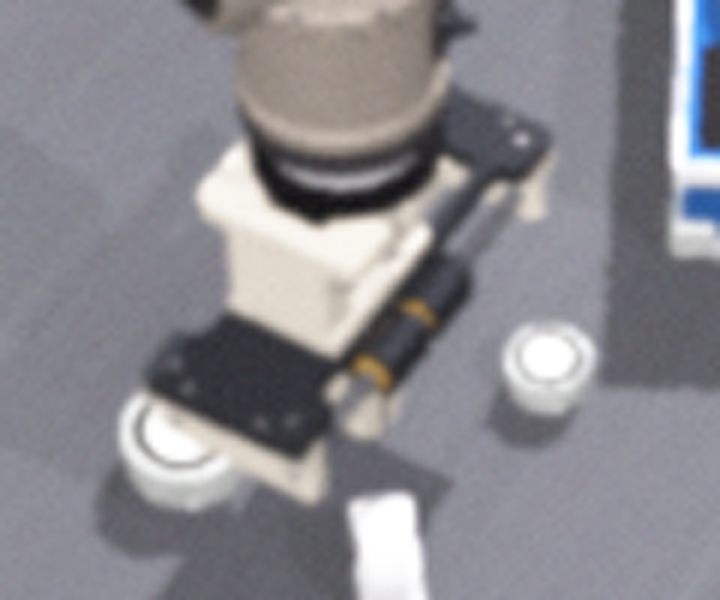

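Call:
{"name": "send_rows", "arguments": {
  "offset": [
    [0, 0, 0.01],
    [0, 0, 0.01],
    [0, 0, 0.01]
  ],
  "delta_rot": [
    [0, 0, 0],
    [0, 0, 0],
    [0, 0, 0]
  ]
}}

```text
time: 20.95
tool_pos: [506.1, -216.5, -35.4]
tcp_rot: [-3.141, 0.0, -3.139]
contact_force: [-0.8, -0.2, -0.2]
grip_width: 0.4
finger_force: 0.0
```

Call:
{"name": "send_rows", "arguments": {
  "offset": [
    [0, 0, 0.01],
    [0, 0, 0.01],
    [0, 0, 0.01]
  ],
  "delta_rot": [
    [0, 0, 0],
    [0, 0, 0],
    [0, 0, 0]
  ]
}}

```text
time: 21.32
tool_pos: [506.2, -216.6, -36.3]
tcp_rot: [-3.141, 0.0, -3.139]
contact_force: [-1.1, 0.5, 4.7]
grip_width: 0.2
finger_force: 2.0
```

Call:
{"name": "send_rows", "arguments": {
  "offset": [
    [0, 0, 0.01],
    [0, 0, 0.01],
    [0, 0, 0.01]
  ],
  "delta_rot": [
    [0, 0, 0],
    [0, 0, 0],
    [0, 0, 0]
  ]
}}

```text
time: 21.7
tool_pos: [506.2, -216.6, -36.4]
tcp_rot: [-3.141, 0.001, -3.139]
contact_force: [-3.9, 1.7, 15.2]
grip_width: 0.4
finger_force: 7.3
```

```bash
python3 - <<'E'
from h import *
k=optics.get_calibration("scene"); T=np.array(k["world_from_camera"])
for u,v,n in((255.7,329.3,"near bracket corner"),(264+(545/6-60),316-70+220/6,"far bracket bottom")):
    d=T[:3,:3]@[(u-k["cx"])/k["fx"],(v-k["cy"])/k["fy"],1]; o=T[:3,3]
    for y in ((-300,-311) if "near" in n else (-125,-121)):
        print(n,y,np.round(o+d*(y-o[1])/d[1],0))
E
```

```text
near bracket corner -300 [ 540. -300.   64.]
near bracket corner -311 [ 548. -311.   83.]
far bracket bottom -125 [ 541. -125.   56.]
far bracket bottom -121 [ 538. -121.   50.]
```

Contact is at -36.2, so the true fingertip is at the reported z + 36. The body's underside is about 62 mm above the tips, which is consistent with the spec. Next I'll refine the block poses from their bolt holes in w7 and plan the first pick.

```bash
python3 - <<'E'
from h import *
# w7 camera pose: rebuild from tool pose at that time and tool->camera transform
k=optics.get_calibration("wrist"); o=get_obs(); R=Rn.from_euler("xyz",o["tcp_rot"]).as_matrix(); T=np.array(k["world_from_camera"])
A=np.eye(4);A[:3,:3]=R;A[:3,3]=o["tool_pos"]; X=np.linalg.inv(A)@T
B=np.eye(4);B[:3,:3]=Rn.from_euler("xyz",[-3.1414,0.0004,-3.1386]).as_matrix();B[:3,3]=[578.43,-272.98,240.39]
k=dict(k);k["world_from_camera"]=B@X
im=cv2.cvtColor(cv2.imread("pics/w7.png"),cv2.COLOR_BGR2GRAY)
for n,hs in(("A",((390,86),(439,53))),("B",((286,204),(327,172)))):
    P=[]
    for u,v in hs:
        c=im[v-4:v+5,u-4:u+5].astype(float); w=np.clip(c.max()*0.75-c,0,None); yy,xx=np.mgrid[v-4:v+5,u-4:u+5]
        q=((w*xx).sum()/w.sum(),(w*yy).sum()/w.sum()); P.append(toworld(q,"wrist",8,k)); print(n,np.round(q,1),c.min(),c.max())
    P=np.array(P); d=P[1]-P[0]; print("centre",P.mean(0).round(1),"len",np.linalg.norm(d).round(1),"ang",np.degrees(np.arctan2(d[1],d[0])).round(1))
seq([(506,-216.5,60,2.138),(437.5,-170.5,60,2.138),(437.5,-170.5,-26,2.138)])
E
```

```text
A [389.5  85.1] 62.0 247.0
A [438.8  53. ] 75.0 247.0
centre [ 437.1 -169.5    8. ] len 56.2 ang 122.2
B [285.6 203.9] 58.0 247.0
B [326.6 172.6] 72.0 247.0
centre [ 556.8 -278.4    8. ] len 56.0 ang 127.3
[0.001, 0.0, -0.803] [0.0, 0.0001, 0.1601] x6;  [0.571, 0.385, -0.804] [0.0, 0.0001, 0.1601] x2 | rows 8
[0.0, 0.0, 0.717] [0.0, 0.0001, 0.0] x2 | rows 2
end [ 437.6 -170.5  -26. ] [-3.142 -0.     2.138]
```

Call:
{"name": "send_rows", "arguments": {
  "offset": [
    [0, 0, -0.4],
    [0, 0, -0.8],
    [0.57, 0.385, -0.8],
    [0.57, 0.385, -0.8],
    [0.57, 0.385, -0.8],
    [0.57, 0.385, -0.8],
    [0.57, 0.385, -0.8],
    [0.57, 0.385, -0.8]
  ],
  "delta_rot": [
    [0, 0, 0],
    [0, 0, 0.026],
    [0, 0, 0.052],
    [0, 0, 0.08],
    [0, 0, 0.105],
    [0, 0, 0.13],
    [0, 0, 0.16],
    [0, 0, 0.16]
  ],
  "grip": 0.5
}}

```text
time: 22.7
tool_pos: [437.5, -170.4, 58.1]
tcp_rot: [-3.141, -0.0, 2.14]
contact_force: [-1.1, -0.1, 0.0]
grip_width: 45.9
finger_force: 0.0
```

Call:
{"name": "send_rows", "arguments": {
  "offset": [
    [0, 0, 0],
    [0, 0, 0],
    [0, 0, 0]
  ],
  "delta_rot": [
    [0, 0, 0],
    [0, 0, 0],
    [0, 0, 0]
  ]
}}

```text
time: 23.08
tool_pos: [437.6, -170.4, 58.2]
tcp_rot: [-3.142, 0.0, 2.14]
contact_force: [-0.2, -0.1, 0.0]
grip_width: 46.0
finger_force: 0.0
```

```bash
python3 - <<'E'
from h import *
print(get_obs()["tool_pos"],get_obs()["tcp_rot"]); seq([(437.2,-170,-26,2.133)])
E
```

```text
[ 437.58658678 -170.44994263   58.21363283] [-3.14157082e+00  6.53610583e-05  2.13955279e+00]
[0.005, -0.001, 0.702] [0.0, 0.0, 0.001] x2 | rows 2
end [ 437.2 -170.   -26. ] [-3.142  0.     2.133]
```

Call:
{"name": "send_rows", "arguments": {
  "offset": [
    [0.005, 0, 0.35],
    [0.005, 0, 0.55],
    [0.005, 0, 0.7],
    [0.005, 0, 0.7],
    [0.005, 0, 0.7]
  ],
  "delta_rot": [
    [0, 0, 0.001],
    [0, 0, 0.001],
    [0, 0, 0.001],
    [0, 0, 0.001],
    [0, 0, 0.001]
  ]
}}

```text
time: 23.7
tool_pos: [437.7, -170.2, -25.2]
tcp_rot: [3.141, 0.001, 2.133]
contact_force: [-0.3, -0.4, -0.2]
grip_width: 45.9
finger_force: 0.0
```

Call:
{"name": "send_rows", "arguments": {
  "offset": [
    [0, 0, 0],
    [0, 0, 0],
    [0, 0, 0],
    [0, 0, 0],
    [0, 0, 0]
  ],
  "delta_rot": [
    [0, 0, 0],
    [0, 0, 0],
    [0, 0, 0],
    [0, 0, 0],
    [0, 0, 0]
  ],
  "grip": 0
}}

```text
time: 24.32
tool_pos: [437.5, -170.0, -25.5]
tcp_rot: [3.141, 0.001, 2.132]
contact_force: [0.3, 0.5, 4.3]
grip_width: 18.3
finger_force: 30.0
```

Call:
{"name": "send_rows", "arguments": {
  "offset": [
    [0, 0, -0.3],
    [0, 0, -0.7],
    [0, 0, -0.95],
    [0, 0, -0.95]
  ],
  "delta_rot": [
    [0, 0, 0],
    [0, 0, 0],
    [0, 0, 0],
    [0, 0, 0]
  ]
}}

```text
time: 24.82
tool_pos: [438.4, -170.6, 89.8]
tcp_rot: [3.14, 0.004, 2.132]
contact_force: [-0.4, 1.2, -1.4]
grip_width: 17.6
finger_force: 30.0
```

```bash
cat >> h.py <<'E'
TH=np.radians(15.6)
def pk(ins,i):
    l={"big":[(-43,0),(29,0)],"small":[(-43,0),(29,0)],"block":[(0,26),(0,-26)]}[ins][i]
    y={"big":0,"small":119,"block":-119}[ins]; c,s=np.cos(TH),np.sin(TH)
    return c2w(0.1+c*l[0]-s*l[1],0.5+y+s*l[0]+c*l[1])
PY=CY+TH+np.pi   # block placing yaw
E
python3 - <<'E'
from h import *
o=get_obs(); print(o["tool_pos"],o["tcp_rot"])
v=pk("block",1); print(v,PY)
seq([(*v,70,PY)])
for n in("big","small","block"): print(n,pk(n,0),pk(n,1))
E
```

```text
[ 438.37614385 -170.58979074   89.8366385 ] [3.13971779 0.00388878 2.13238198]
[634.39462588  10.31809808] 3.898864016900909
[0.183, 0.983, 0.076] [-0.0001, 0.0003, -0.1265] x5 | rows 5
[-0.684, 0.977, 0.09] [-0.0002, 0.0004, -0.1508] x6 | rows 6
[-0.03, 0.0, 0.002] [0.0, 0.0, -0.0038] x1 | rows 1
end [634.4  10.3  70. ] [-3.142 -0.    -2.385]
big [529.80669888 104.95049235] [582.13004398 154.4102493 ]
small [474.32790411 210.2268113 ] [526.65124921 259.68656825]
block [598.6736903   48.10718065] [634.39462588  10.31809808]
```

Call:
{"name": "send_rows", "arguments": {
  "offset": [
    [0.18, 0.98, 0.075],
    [0.18, 0.98, 0.075],
    [0.18, 0.98, 0.075],
    [0.18, 0.98, 0.075],
    [0.18, 0.98, 0.075],
    [0.18, 0.98, 0.075]
  ],
  "delta_rot": [
    [0, 0, -0.1265],
    [0, 0, -0.1265],
    [0, 0, -0.1265],
    [0, 0, -0.1265],
    [0, 0, -0.1265],
    [0, 0, -0.1265]
  ]
}}

```text
time: 25.58
tool_pos: [524.2, -88.7, 77.3]
tcp_rot: [3.141, -0.003, 2.927]
contact_force: [-0.5, 0.0, -1.9]
grip_width: 18.2
finger_force: 30.0
```

Call:
{"name": "send_rows", "arguments": {
  "offset": [
    [-0.68, 0.98, 0.09],
    [-0.68, 0.98, 0.09],
    [-0.68, 0.98, 0.09],
    [-0.68, 0.98, 0.09],
    [-0.68, 0.98, 0.09],
    [-0.68, 0.98, 0.09],
    [-0.68, 0.98, 0.09],
    [-0.68, 0.98, 0.09]
  ],
  "delta_rot": [
    [0, 0, -0.151],
    [0, 0, -0.151],
    [0, 0, -0.151],
    [0, 0, -0.151],
    [0, 0, -0.151],
    [0, 0, -0.151],
    [0, 0, -0.151],
    [0, 0, -0.151]
  ]
}}

```text
time: 26.58
tool_pos: [629.9, 8.4, 68.2]
tcp_rot: [3.141, -0.0, -2.41]
contact_force: [-0.6, 0.4, -1.7]
grip_width: 17.8
finger_force: 30.0
```

```bash
python3 - <<'E'
from h import *
o=get_obs(); print(o["tool_pos"],o["tcp_rot"],o["grip_width"])
k=optics.get_calibration("wrist"); save("wrist","w9")
v=pk("block",1); seq([(*v,-5,PY)])
print(topix([*v,14],"wrist",k),topix([*v,22],"wrist",k))
E
```

```text
[629.93714516   8.37849191  68.21560615] [ 3.14146412e+00 -2.39933851e-04 -2.40983070e+00] 17.802330338413014
[-0.038, -0.013, 0.611] [0.0, 0.0, -0.004] x2 | rows 2
end [634.4  10.3  -5. ] [ 3.142 -0.    -2.384]
[307.49298143 257.58017215] [307.38359948 261.10072792]
```

View pics/w9.png

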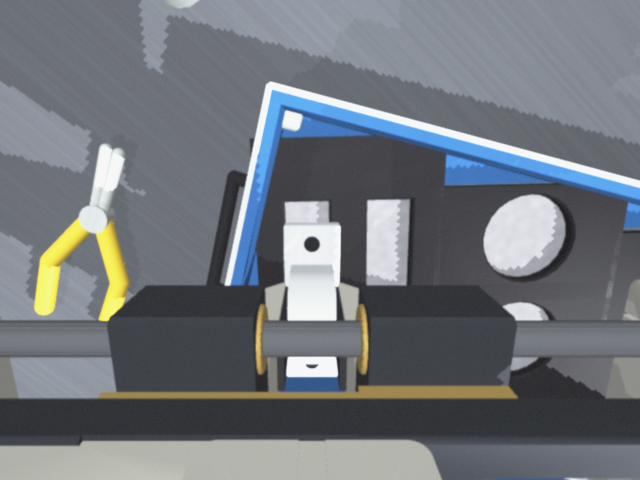

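The held block sits above the p1 pocket, aligned with it: hole at (312,243), pocket far end at row 201. I'll check the in-hand and pocket offsets numerically.

```bash
python3 - <<'E'
from h import *
o=get_obs(); k=optics.get_calibration("wrist"); R=Rn.from_euler("xyz",o["tcp_rot"])
t=o["tool_pos"]
f=lambda u,v,z:np.round(R.inv().apply(toworld((u,v),"wrist",z,k)-t)[:2],1)
print("hole (expect x=28,y=0):",f(312,243,t[2]+36-2.5)); print("block end edge (36,+-12):",f(285,225,t[2]+33.5),f(340,225,t[2]+33.5))
v=R.inv().apply(np.array([*pk("block",1),22])-t)
for u,w in((285,202),(329,201)): print("pocket corner minus model centre (38,+-14):",f(u,w,22)-v[:2])
v=R.inv().apply(np.array([*pk("block",0),22])-t)
for u,w in((367,199),(410,199),): print("p0 corner (38,+-14):",f(u,w,22)-v[:2])
v=R.inv().apply(np.array([*pk("big",0),22])-t); print("big p0 (0,0)",f(525,236,20)-v[:2])
E
```

```text
hole (expect x=28,y=0): [27.7  1.2]
block end edge (36,+-12): [ 35.5 -10.1] [35.5 13. ]
pocket corner minus model centre (38,+-14): [ 38.08444092 -13.76524252]
pocket corner minus model centre (38,+-14): [38.68444092 13.43475748]
p0 corner (38,+-14): [ 38.5829855  -15.14895342]
p0 corner (38,+-14): [38.5829855  11.45104658]
big p0 (0,0) [ 1.37000064 -1.56226814]
```

```bash
python3 - <<'E'
from h import *
o=get_obs(); k=optics.get_calibration("wrist"); R=Rn.from_euler("xyz",o["tcp_rot"])
t=o["tool_pos"]; T=np.array(k["world_from_camera"]); print(t,o["tcp_rot"],o["dq"].round(3))
print(topix(t+[0,0,34],"wrist",k),topix(t+R.apply([28,0,-34]),"wrist",k)); print(R.inv().apply(T[:3,3]-t),(R.inv().as_matrix()@T[:3,:3]).round(4))
E
```

```text
[629.96616238   8.39632291  68.30447624] [ 3.14152041e+00 -1.36268765e-04 -2.40935189e+00] [-0.    -0.001 -0.002  0.002  0.001 -0.009]
[309.22599585 303.94017614] [309.0767206  242.54149945]
[  68.92672432    0.91466702 -195.32140036] [[-7.000e-04 -9.666e-01 -2.561e-01]
 [ 1.000e+00 -9.000e-04  6.000e-04]
 [-8.000e-04 -2.561e-01  9.666e-01]]
```

The wrist extrinsics carry a world-fixed bias of about 1 mm, so I'll shift the pocket model by (+1,-1) mm and lower the block.

```bash
sed -i 's/return c2w(0.1+c/return np.array([1.0,-1.0])+c2w(0.1+c/' h.py; python3 - <<'E'
from h import *
v=pk("block",1)+[-.4,-.4]; print(v); seq([(*v,2,PY),(*v,-11.5,PY)])
E
```

```text
[634.99462588   8.91809808]
[-0.034, -0.025, 0.553] [0.0, 0.0, -0.004] x2;  [-0.034, -0.025, 0.665] [0.0, 0.0, -0.004] x1 | rows 3
end [635.    8.9 -11.5] [ 3.142 -0.    -2.384]
```

Call:
{"name": "send_rows", "arguments": {
  "offset": [
    [-0.034, -0.025, 0],
    [-0.034, -0.025, 0.3],
    [-0.034, -0.025, 0.55],
    [-0.034, -0.025, 0.55],
    [-0.034, -0.025, 0.6],
    [-0.034, -0.025, 0.665],
    [-0.034, -0.025, 0.665],
    [-0.034, -0.025, 0.665]
  ],
  "delta_rot": [
    [0, 0, -0.004],
    [0, 0, -0.004],
    [0, 0, -0.004],
    [0, 0, -0.004],
    [0, 0, -0.004],
    [0, 0, -0.004],
    [0, 0, -0.004],
    [0, 0, -0.004]
  ]
}}

```text
time: 27.62
tool_pos: [635.4, 9.0, -10.9]
tcp_rot: [-3.141, 0.0, -2.382]
contact_force: [0.6, -0.2, -1.2]
grip_width: 17.6
finger_force: 30.0
```

Call:
{"name": "send_rows", "arguments": {
  "offset": [
    [0, 0, 0.008],
    [0, 0, 0.008],
    [0, 0, 0.008]
  ],
  "delta_rot": [
    [0, 0, 0],
    [0, 0, 0],
    [0, 0, 0]
  ]
}}

```text
time: 28.0
tool_pos: [635.1, 9.0, -12.3]
tcp_rot: [-3.141, 0.0, -2.382]
contact_force: [-0.7, -0.4, -1.4]
grip_width: 17.7
finger_force: 30.0
```

Call:
{"name": "send_rows", "arguments": {
  "offset": [
    [0, 0, 0],
    [0, 0, 0],
    [0, 0, 0],
    [0, 0, -0.2],
    [0, 0, -0.5],
    [0, 0, -1],
    [0, 0, -1]
  ],
  "delta_rot": [
    [0, 0, 0],
    [0, 0, 0],
    [0, 0, 0],
    [0, 0, 0],
    [0, 0, 0],
    [0, 0, 0],
    [0, 0, 0]
  ],
  "grip": 0.33
}}

```text
time: 28.88
tool_pos: [638.6, 8.7, 113.5]
tcp_rot: [-3.133, 0.007, -2.382]
contact_force: [0.3, -0.0, 0.4]
grip_width: 30.3
finger_force: 0.0
```

```bash
python3 - <<'E'
from h import *
save("wrist","w10"); k=optics.get_calibration("wrist")
# block B grasp: yaw along 127.3deg
y=np.radians(127.3); b=(557.4,-278.6)
for d in finder.pinpoint("block_1","wrist"): print(d["uv"],d["confidence"],w2c(toworld(d["uv"],"wrist",14,k)))
print(w2c(pk("block",1)))
seq([(600,-80,110,3.2),(*b,60,y)])
E
```

```text
[314.2, 234.8] 0.86 [   7.08286625 -143.4451891 ]
[   7.51038193 -144.89311005]
[0.724, -0.335, -0.015] [-0.0001, 0.0002, 0.1116] x4 | rows 4
[0.27, -0.979, 0.25] [0.0, 0.0, 0.0934] x4 | rows 4
[-0.211, -0.643, 0.167] [0.0, 0.0, 0.0623] x3 | rows 3
end [ 557.4 -278.6   60. ] [-3.141  0.     2.222]
```

View pics/w10.png

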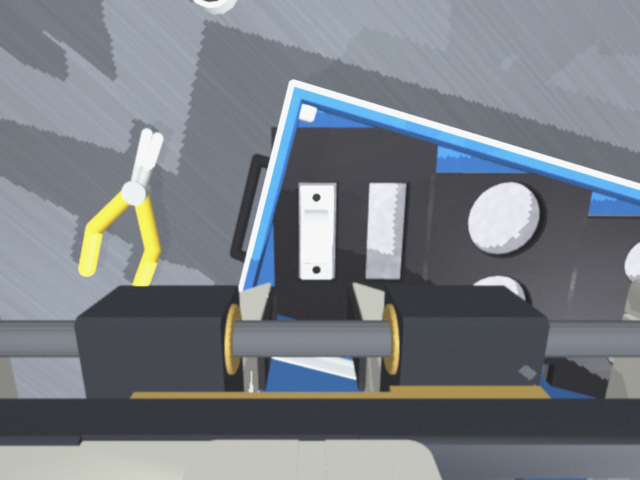

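The first block is seated in p1 at (317,231), flush with its pocket outline. Next, block B.

Call:
{"name": "send_rows", "arguments": {
  "offset": [
    [0.72, -0.335, -0.015],
    [0.72, -0.335, -0.015],
    [0.72, -0.335, -0.015],
    [0.72, -0.335, -0.015]
  ],
  "delta_rot": [
    [0, 0, 0.1116],
    [0, 0, 0.1116],
    [0, 0, 0.1116],
    [0, 0, 0.1116]
  ],
  "grip": 0.5
}}

```text
time: 29.48
tool_pos: [598.8, -80.1, 107.5]
tcp_rot: [3.141, -0.003, -3.09]
contact_force: [0.1, 0.6, -0.1]
grip_width: 45.9
finger_force: 0.0
```

Call:
{"name": "send_rows", "arguments": {
  "offset": [
    [0.27, -0.98, 0],
    [0.27, -0.98, 0],
    [0.27, -0.98, 0],
    [0.27, -0.98, 0]
  ],
  "delta_rot": [
    [0, 0, 0.0934],
    [0, 0, 0.0934],
    [0, 0, 0.0934],
    [0, 0, 0.0934]
  ]
}}

```text
time: 29.98
tool_pos: [573.5, -199.1, 107.7]
tcp_rot: [-3.141, -0.003, 2.612]
contact_force: [0.5, 0.7, -0.1]
grip_width: 45.9
finger_force: 0.0
```

Call:
{"name": "send_rows", "arguments": {
  "offset": [
    [-0.6, -0.6, 0.1],
    [-0.6, -0.6, 0.1],
    [-0.6, -0.6, 0.1],
    [-0.6, -0.6, 0.1],
    [-0.6, -0.6, 0.1]
  ],
  "delta_rot": [
    [0, 0, 0.0623],
    [0, 0, 0.0623],
    [0, 0, 0.0623],
    [0, 0, 0.0623],
    [0, 0, 0.0623]
  ]
}}

```text
time: 30.6
tool_pos: [600.5, -295.7, 97.5]
tcp_rot: [-3.142, -0.001, 2.225]
contact_force: [0.2, 0.7, 0.4]
grip_width: 45.7
finger_force: 0.0
```

```bash
cat >> h.py <<'E'
BIAS=np.array([0.9,-0.3])   # true = wrist-measured + BIAS
def find(t,near=None,rad=90):
    """finder on a fresh wrist picture -> world xy (bias corrected) and angle of long axis"""
    save("wrist","tmp"); k=optics.get_calibration("wrist"); zp,zs={"bi":(10.3,20.6),"sm":(8,15.9),"bl":(0,8)}[t[:2]]
    for d in finder.pinpoint(t,"wrist"):
        p=toworld(d["uv"],"wrist",zp,k)[:2]+BIAS
        if near is None or np.hypot(*(p-near))<rad: print(t,"pin",np.round(d["uv"]),round(d["confidence"],2),p.round(1))
    for d in finder.silhouettes(t,"wrist"):
        c=max(cv2.findContours(d["region"].astype(np.uint8),0,1)[0],key=cv2.contourArea)
        r=cv2.minAreaRect(np.float32([toworld(q[0],"wrist",zs,k)[:2] for q in c])); p=np.array(r[0])+BIAS
        if near is None or np.hypot(*(p-near))<rad: print(t,"sil",round(d["confidence"],2),p.round(1),np.round(r[1],1),round(r[2],1))
E
python3 - <<'E'
from h import *
o=get_obs(); print(o["tool_pos"],o["tcp_rot"],o["time"]); find("block_1"); seq([(557.5,-278.6,-26,np.radians(127.3))])
E
```

```text
[ 600.5345937  -295.72534184   97.52796624] [-3.14151118e+00 -5.64524054e-04  2.22530946e+00] 30.6
block_1 pin [278. 184.] 0.66 [ 556.7 -279.5]
block_1 sil 0.97 [ 557.6 -278.7] [25.3 71.6] 36.9
block_1 sil 0.6 [ 710.9 -107.8] [100.4  43.9] 7.5
[0.32, -0.186, 0.981] [0.0, 0.0001, 0.0003] x3 | rows 3
[0.017, -0.01, 0.051] [0.0, 0.0, 0.0] x1 | rows 1
end [ 557.4 -278.6  -26. ] [ 3.141 -0.     2.222]
```

Call:
{"name": "send_rows", "arguments": {
  "offset": [
    [0.337, -0.196, 0],
    [0.337, -0.196, 0.1],
    [0.337, -0.196, 0.5],
    [0.337, -0.196, 0.85],
    [0.337, -0.196, 0.98],
    [0.337, -0.196, 0.98]
  ],
  "delta_rot": [
    [0, 0, 0],
    [0, 0, 0],
    [0, 0, 0],
    [0, 0, 0],
    [0, 0, 0],
    [0, 0, 0]
  ]
}}

```text
time: 31.5
tool_pos: [557.4, -279.4, -20.6]
tcp_rot: [-3.141, -0.001, 2.222]
contact_force: [-0.3, -0.9, -0.2]
grip_width: 46.2
finger_force: 0.0
```

Call:
{"name": "send_rows", "arguments": {
  "offset": [
    [0, 0, 0.05],
    [0, 0, 0.05],
    [0, 0, 0.05]
  ],
  "delta_rot": [
    [0, 0, 0],
    [0, 0, 0],
    [0, 0, 0]
  ]
}}

```text
time: 31.88
tool_pos: [557.7, -279.8, -25.2]
tcp_rot: [3.141, 0.001, 2.221]
contact_force: [1.6, 0.6, -0.3]
grip_width: 46.1
finger_force: 0.0
```

Call:
{"name": "send_rows", "arguments": {
  "offset": [
    [0, 0, 0],
    [0, 0, 0],
    [0, 0, 0],
    [0, 0, 0],
    [0, 0, 0]
  ],
  "delta_rot": [
    [0, 0, 0],
    [0, 0, 0],
    [0, 0, 0],
    [0, 0, 0],
    [0, 0, 0]
  ],
  "grip": 0
}}

```text
time: 32.5
tool_pos: [557.3, -279.5, -26.1]
tcp_rot: [3.142, 0.0, 2.221]
contact_force: [-0.6, 0.5, 1.0]
grip_width: 18.0
finger_force: 30.0
```

Call:
{"name": "send_rows", "arguments": {
  "offset": [
    [0, 0, -0.3],
    [0, 0, -0.7],
    [0, 0, -0.9],
    [0, 0, -0.9]
  ],
  "delta_rot": [
    [0, 0, 0],
    [0, 0, 0],
    [0, 0, 0],
    [0, 0, 0]
  ]
}}

```text
time: 33.0
tool_pos: [558.2, -280.1, 83.6]
tcp_rot: [3.14, 0.004, 2.222]
contact_force: [0.4, 0.2, -2.3]
grip_width: 17.5
finger_force: 30.0
```

```bash
python3 - <<'E'
from h import *
v=pk("block",0)
print(v); seq([(570,-120,85,3.1),(*v,70,PY)])
E
```

```text
[599.6736903   47.10718065]
[0.977, 0.864, -0.014] [-0.0001, 0.0006, -0.1363] x5 | rows 5
[-0.001, 0.034, 0.0] [0.0, 0.0, -0.0035] x1;  [-0.108, 0.982, 0.084] [0.0, 0.0, -0.0893] x3 | rows 4
[-0.286, 0.36, 0.041] [0.0, 0.0, -0.0414] x2 | rows 2
end [599.6  47.1  70. ] [-3.142  0.    -2.384]
```

Call:
{"name": "send_rows", "arguments": {
  "offset": [
    [0.97, 0.86, -0.015],
    [0.97, 0.86, -0.015],
    [0.97, 0.86, -0.015],
    [0.97, 0.86, -0.015],
    [0.97, 0.86, -0.015],
    [0.97, 0.86, -0.015]
  ],
  "delta_rot": [
    [0, 0, -0.1363],
    [0, 0, -0.1363],
    [0, 0, -0.1363],
    [0, 0, -0.1363],
    [0, 0, -0.1363],
    [0, 0, -0.1363]
  ]
}}

```text
time: 33.75
tool_pos: [567.8, -123.9, 81.7]
tcp_rot: [3.141, -0.003, 3.077]
contact_force: [0.2, 0.5, -2.2]
grip_width: 17.7
finger_force: 30.0
```

Call:
{"name": "send_rows", "arguments": {
  "offset": [
    [-0.1, 0.98, 0.08],
    [-0.1, 0.98, 0.08],
    [-0.1, 0.98, 0.08],
    [-0.1, 0.98, 0.08],
    [-0.1, 0.98, 0.08]
  ],
  "delta_rot": [
    [0, 0, -0.0925],
    [0, 0, -0.0925],
    [0, 0, -0.0925],
    [0, 0, -0.0925],
    [0, 0, -0.0925]
  ]
}}

```text
time: 34.38
tool_pos: [588.0, -8.4, 73.5]
tcp_rot: [3.141, -0.001, -2.629]
contact_force: [0.6, -0.2, -1.8]
grip_width: 17.7
finger_force: 30.0
```

Call:
{"name": "send_rows", "arguments": {
  "offset": [
    [-0.29, 0.36, 0.04],
    [-0.29, 0.36, 0.04],
    [-0.29, 0.36, 0.04],
    [-0.29, 0.36, 0.04],
    [-0.29, 0.36, 0.04]
  ],
  "delta_rot": [
    [0, 0, -0.0414],
    [0, 0, -0.0414],
    [0, 0, -0.0414],
    [0, 0, -0.0414],
    [0, 0, -0.0414]
  ]
}}

```text
time: 35.0
tool_pos: [597.2, 46.2, 69.3]
tcp_rot: [-3.141, -0.0, -2.367]
contact_force: [1.1, 0.2, -1.7]
grip_width: 18.0
finger_force: 30.0
```

```bash
python3 - <<'E'
from h import *
o=get_obs(); print(o["tool_pos"],o["tcp_rot"],o["grip_width"])
v=pk("block",0)+[.4,.4]; seq([(*v,2,PY),(*v,-12.5,PY)])
E
```

```text
[597.21473377  46.16145917  69.31712588] [-3.14146291e+00 -1.57743176e-05 -2.36685818e+00] 18.001313981189583
[-0.025, -0.009, 0.561] [0.0, 0.0, 0.0028] x2;  [-0.025, -0.009, 0.682] [0.0, 0.0, 0.0028] x1 | rows 3
end [600.1  47.5 -12.5] [-3.141 -0.    -2.384]
```

Call:
{"name": "send_rows", "arguments": {
  "offset": [
    [-0.025, -0.009, 0],
    [-0.025, -0.009, 0.3],
    [-0.025, -0.009, 0.55],
    [-0.025, -0.009, 0.55],
    [-0.025, -0.009, 0.61],
    [-0.025, -0.009, 0.68],
    [-0.025, -0.009, 0.68],
    [-0.025, -0.009, 0.68]
  ],
  "delta_rot": [
    [0, 0, 0.0028],
    [0, 0, 0.0028],
    [0, 0, 0.0028],
    [0, 0, 0.0028],
    [0, 0, 0.0028],
    [0, 0, 0.0028],
    [0, 0, 0.0028],
    [0, 0, 0.0028]
  ]
}}

```text
time: 36.0
tool_pos: [600.4, 48.3, -11.9]
tcp_rot: [-3.141, 0.0, -2.382]
contact_force: [0.1, 0.2, -2.4]
grip_width: 17.8
finger_force: 30.0
```

Call:
{"name": "send_rows", "arguments": {
  "offset": [
    [0, 0, 0],
    [0, 0, 0],
    [0, 0, 0],
    [0, 0, -0.2],
    [0, 0, -0.5],
    [0, 0, -1],
    [0, 0, -1]
  ],
  "delta_rot": [
    [0, 0, 0],
    [0, 0, 0],
    [0, 0, 0],
    [0, 0, 0],
    [0, 0, 0],
    [0, 0, 0],
    [0, 0, 0]
  ],
  "grip": 0.33
}}

```text
time: 36.88
tool_pos: [603.5, 48.2, 113.1]
tcp_rot: [-3.134, 0.007, -2.381]
contact_force: [0.7, 0.1, -0.4]
grip_width: 30.5
finger_force: 0.0
```

```bash
python3 - <<'E'
from h import *
o=get_obs(); print(o["tool_pos"],o["tcp_rot"],o["grip_width"]); k=optics.get_calibration("wrist"); save("wrist","w11")
for d in finder.pinpoint("block_1","wrist"):
    p=toworld(d["uv"],"wrist",14,k)[:2]+BIAS; print(d["uv"],round(d["confidence"],2),p.round(1))
print(pk("block",0),pk("block",1))
seq([(520,-250,90,3.627)])   # hover offset for viewing the big bearing
E
```

```text
[603.49383225  48.22148521 113.12704663] [-3.13378696  0.00734481 -2.38149827] 30.463122706145484
[244.6, 230.2] 0.77 [637.2   8.8]
[313.7, 231.4] 0.73 [601.3  47.9]
[599.6736903   47.10718065] [635.39462588   9.31809808]
[0.989, -0.604, 0.068] [-0.0001, 0.0001, 0.0197] x3 | rows 3
[0.998, -0.793, 0.075] [0.0, 0.0001, 0.0216] x3 | rows 3
[0.098, -0.102, 0.008] [0.0, 0.0, 0.0024] x1 | rows 1
end [ 519.9 -250.    90.1] [-3.141 -0.    -2.656]
```

Call:
{"name": "send_rows", "arguments": {
  "offset": [
    [0.98, -0.6, 0.05],
    [0.98, -0.6, 0.05],
    [0.98, -0.6, 0.05],
    [0.98, -0.6, 0.05]
  ],
  "delta_rot": [
    [0, 0, 0.0197],
    [0, 0, 0.0197],
    [0, 0, 0.0197],
    [0, 0, 0.0197]
  ],
  "grip": 0.8
}}

```text
time: 37.48
tool_pos: [563.7, -85.2, 100.5]
tcp_rot: [3.14, -0.001, -2.507]
contact_force: [0.1, -0.2, -0.3]
grip_width: 65.5
finger_force: 0.0
```

Call:
{"name": "send_rows", "arguments": {
  "offset": [
    [0.98, -0.8, 0.08],
    [0.98, -0.8, 0.08],
    [0.98, -0.8, 0.08],
    [0.98, -0.8, 0.08]
  ],
  "delta_rot": [
    [0, 0, 0.0216],
    [0, 0, 0.0216],
    [0, 0, 0.0216],
    [0, 0, 0.0216]
  ]
}}

```text
time: 37.98
tool_pos: [526.9, -232.1, 91.3]
tcp_rot: [3.141, -0.0, -2.642]
contact_force: [0.1, 0.4, 0.1]
grip_width: 73.6
finger_force: 0.0
```

Call:
{"name": "send_rows", "arguments": {
  "offset": [
    [0.1, -0.1, 0],
    [0.1, -0.1, 0],
    [0.1, -0.1, 0]
  ],
  "delta_rot": [
    [0, 0, 0.0024],
    [0, 0, 0.0024],
    [0, 0, 0.0024]
  ]
}}

```text
time: 38.35
tool_pos: [522.4, -247.4, 92.1]
tcp_rot: [3.141, 0.0, -2.655]
contact_force: [0.1, 0.1, 0.6]
grip_width: 73.6
finger_force: 0.0
```

```bash
python3 - <<'E'
from h import *
o=get_obs(); print(o["tool_pos"],o["tcp_rot"],o["time"]); find("big_bearing_1"); find("small_bearing_1"); seq([(454.3,-267.8,40,3.627),(454.3,-267.8,-26,3.627)])
E
```

```text
[ 522.42900397 -247.43966348   92.10102866] [ 3.14147541e+00  1.15737049e-04 -2.65525587e+00] 38.35
big_bearing_1 pin [333. 139.] 0.86 [ 452.9 -267.1]
big_bearing_1 sil 0.81 [ 453.8 -268.2] [51.2 51.2] 30.0
small_bearing_1 pin [389. 332.] 0.67 [ 559.3 -159.2]
small_bearing_1 sil 0.67 [ 546.3 -174. ] [ 8.1 18. ] 27.8
small_bearing_1 sil 0.65 [ 555.7 -381.8] [33.9 40.5] 49.3
[0.578, 0.118, 0.435] [0.0, 0.0, 0.0001] x2;  [0.578, 0.118, 0.985] [0.0, 0.0, 0.0001] x2 | rows 4
end [ 454.3 -267.9  -26.1] [-3.141  0.    -2.656]
```

Call:
{"name": "send_rows", "arguments": {
  "offset": [
    [0.58, 0.118, 0],
    [0.58, 0.118, 0.3],
    [0.58, 0.118, 0.6],
    [0.58, 0.118, 0.9],
    [0.58, 0.118, 0.985],
    [0.58, 0.118, 0.985],
    [0.58, 0.118, 0.985]
  ],
  "delta_rot": [
    [0, 0, 0],
    [0, 0, 0],
    [0, 0, 0],
    [0, 0, 0],
    [0, 0, 0],
    [0, 0, 0],
    [0, 0, 0]
  ]
}}

```text
time: 39.52
tool_pos: [454.9, -268.9, -24.8]
tcp_rot: [-3.139, 0.001, -2.656]
contact_force: [-0.2, 0.1, 0.2]
grip_width: 73.3
finger_force: 0.0
```

Call:
{"name": "send_rows", "arguments": {
  "offset": [
    [0, 0, 0],
    [0, 0, 0],
    [0, 0, 0],
    [0, 0, 0],
    [0, 0, 0]
  ],
  "delta_rot": [
    [0, 0, 0],
    [0, 0, 0],
    [0, 0, 0],
    [0, 0, 0],
    [0, 0, 0]
  ],
  "grip": 0
}}

```text
time: 40.15
tool_pos: [454.2, -268.3, -25.7]
tcp_rot: [-3.141, 0.0, -2.656]
contact_force: [-0.8, 1.6, 5.3]
grip_width: 51.1
finger_force: 30.0
```

Call:
{"name": "send_rows", "arguments": {
  "offset": [
    [0, 0, -0.3],
    [0, 0, -0.7],
    [0, 0, -0.9],
    [0, 0, -0.9]
  ],
  "delta_rot": [
    [0, 0, 0],
    [0, 0, 0],
    [0, 0, 0],
    [0, 0, 0]
  ]
}}

```text
time: 40.65
tool_pos: [454.7, -268.8, 83.0]
tcp_rot: [-3.139, 0.001, -2.656]
contact_force: [-0.1, -0.3, -2.9]
grip_width: 50.9
finger_force: 30.0
```

```bash
python3 - <<'E'
from h import *
o=get_obs(); print(o["tool_pos"],o["tcp_rot"])
v=pk("big",0); seq([(*v,70,3.627)])
E
```

```text
[ 454.69228412 -268.79709226   83.04372001] [-3.13856096e+00  1.20869319e-03 -2.65612371e+00]
[-0.804, 0.981, 0.041] [-0.0002, 0.0001, 0.0] x3 | rows 3
[-0.814, 0.993, 0.043] [-0.0002, 0.0001, 0.0] x3 | rows 3
[-0.392, 0.478, 0.021] [-0.0001, 0.0, 0.0] x2 | rows 2
end [530.7 104.   70. ] [ 3.141 -0.    -2.656]
```

Call:
{"name": "send_rows", "arguments": {
  "offset": [
    [-0.8, 0.98, 0.04],
    [-0.8, 0.98, 0.04],
    [-0.8, 0.98, 0.04],
    [-0.8, 0.98, 0.04]
  ],
  "delta_rot": [
    [0, 0, 0],
    [0, 0, 0],
    [0, 0, 0],
    [0, 0, 0]
  ]
}}

```text
time: 41.15
tool_pos: [483.0, -117.1, 75.2]
tcp_rot: [3.139, -0.002, -2.653]
contact_force: [-0.4, -0.4, -2.8]
grip_width: 51.0
finger_force: 30.0
```

Call:
{"name": "send_rows", "arguments": {
  "offset": [
    [-0.81, 0.99, 0.04],
    [-0.81, 0.99, 0.04],
    [-0.81, 0.99, 0.04],
    [-0.81, 0.99, 0.04]
  ],
  "delta_rot": [
    [0, 0, 0],
    [0, 0, 0],
    [0, 0, 0],
    [0, 0, 0]
  ]
}}

```text
time: 41.65
tool_pos: [514.1, 31.9, 70.8]
tcp_rot: [3.141, -0.002, -2.654]
contact_force: [-0.4, -0.5, -2.8]
grip_width: 50.7
finger_force: 30.0
```

Call:
{"name": "send_rows", "arguments": {
  "offset": [
    [-0.4, 0.48, 0.02],
    [-0.4, 0.48, 0.02],
    [-0.4, 0.48, 0.02],
    [-0.4, 0.48, 0.02],
    [-0.4, 0.48, 0.02]
  ],
  "delta_rot": [
    [0, 0, 0],
    [0, 0, 0],
    [0, 0, 0],
    [0, 0, 0],
    [0, 0, 0]
  ]
}}

```text
time: 42.28
tool_pos: [530.0, 103.0, 69.8]
tcp_rot: [-3.141, -0.0, -2.658]
contact_force: [-0.4, -0.1, -2.5]
grip_width: 51.1
finger_force: 30.0
```

```bash
python3 - <<'E'
from h import *
o=get_obs(); print(o["tool_pos"],o["tcp_rot"],o["grip_width"])
v=pk("big",0); seq([(*v,2,3.627),(*v,-12,3.627)])
E
```

```text
[530.04894105 102.95589505  69.84494421] [-3.14135330e+00 -3.28086159e-04 -2.65789279e+00] 51.1490181094334
[-0.01, 0.005, 0.565] [0.0, -0.0001, -0.0003] x2;  [-0.01, 0.005, 0.682] [0.0, -0.0001, -0.0003] x1 | rows 3
end [530.8 104.  -12. ] [-3.141  0.    -2.656]
```

Call:
{"name": "send_rows", "arguments": {
  "offset": [
    [-0.01, 0.005, 0.3],
    [-0.01, 0.005, 0.55],
    [-0.01, 0.005, 0.55],
    [-0.01, 0.005, 0.6],
    [-0.01, 0.005, 0.68],
    [-0.01, 0.005, 0.68],
    [-0.01, 0.005, 0.68]
  ],
  "delta_rot": [
    [0, 0, 0],
    [0, 0, 0],
    [0, 0, 0],
    [0, 0, 0],
    [0, 0, 0],
    [0, 0, 0],
    [0, 0, 0]
  ]
}}

```text
time: 43.15
tool_pos: [531.1, 105.5, -11.4]
tcp_rot: [-3.141, 0.0, -2.656]
contact_force: [-0.1, -0.5, -2.4]
grip_width: 50.7
finger_force: 30.0
```

Call:
{"name": "send_rows", "arguments": {
  "offset": [
    [0, 0, 0],
    [0, 0, 0],
    [0, 0, 0],
    [0, 0, -0.2],
    [0, 0, -0.5],
    [0, 0, -1],
    [0, 0, -1],
    [0, 0, -1]
  ],
  "delta_rot": [
    [0, 0, 0],
    [0, 0, 0],
    [0, 0, 0],
    [0, 0, 0],
    [0, 0, 0],
    [0, 0, 0],
    [0, 0, 0],
    [0, 0, 0]
  ],
  "grip": 0.7
}}

```text
time: 44.15
tool_pos: [530.5, 105.5, 108.0]
tcp_rot: [3.142, -0.0, -2.656]
contact_force: [-0.2, -0.0, 0.3]
grip_width: 64.3
finger_force: 0.0
```

```bash
python3 - <<'E'
from h import *
o=get_obs(); print(o["tool_pos"],o["tcp_rot"],o["grip_width"]); k=optics.get_calibration("wrist"); save("wrist","w12")
for d in finder.pinpoint("big_bearing_1","wrist"):
    p=toworld(d["uv"],"wrist",24.3,k)[:2]+BIAS; print(d["uv"],round(d["confidence"],2),p.round(1))
print(pk("big",0))
for d in finder.silhouettes("big_bearing_1","wrist"):
    c=max(cv2.findContours(d["region"].astype(np.uint8),0,1)[0],key=cv2.contourArea)
    r=cv2.minAreaRect(np.float32([toworld(q[0],"wrist",34.6,k)[:2] for q in c])); print(np.array(r[0])+BIAS,r[1],d["confidence"])
seq([(615,-130,90,3.627)])
E
```

```text
[530.50800945 105.47947502 107.96512482] [ 3.14156736e+00 -2.58570600e-04 -2.65608529e+00] 64.29630719159135
[311.6, 240.0] 0.77 [530.6 106. ]
[530.80669888 103.95049235]
[529.24967041 104.62727661] (53.449851989746094, 51.11997985839844) 0.79
[517.12766113 112.33163757] (91.49298095703125, 413.8157043457031) 0.56
[0.137, -0.981, 0.066] [0.0001, -0.0002, 0.0] x3 | rows 3
[0.136, -0.977, 0.065] [0.0001, -0.0002, 0.0] x3 | rows 3
[0.015, -0.108, 0.008] [0.0, 0.0, 0.0] x1 | rows 1
end [ 615.  -130.    89.9] [-3.142 -0.    -2.656]
```

Call:
{"name": "send_rows", "arguments": {
  "offset": [
    [0.14, -0.98, 0],
    [0.14, -0.98, 0],
    [0.14, -0.98, 0],
    [0.14, -0.98, 0]
  ],
  "delta_rot": [
    [0, 0, 0],
    [0, 0, 0],
    [0, 0, 0],
    [0, 0, 0]
  ],
  "grip": 0.6
}}

```text
time: 44.8
tool_pos: [570.0, -6.0, 107.1]
tcp_rot: [3.14, -0.002, -2.657]
contact_force: [-0.4, -0.2, 0.7]
grip_width: 55.0
finger_force: 0.0
```

Call:
{"name": "send_rows", "arguments": {
  "offset": [
    [0.14, -0.98, 0.13],
    [0.14, -0.98, 0.13],
    [0.14, -0.98, 0.13],
    [0.14, -0.98, 0.13],
    [0.14, -0.98, 0.13]
  ],
  "delta_rot": [
    [0, 0, 0],
    [0, 0, 0],
    [0, 0, 0],
    [0, 0, 0],
    [0, 0, 0]
  ]
}}

```text
time: 45.42
tool_pos: [610.6, -116.2, 92.8]
tcp_rot: [3.141, -0.0, -2.654]
contact_force: [0.1, -0.2, 0.1]
grip_width: 54.6
finger_force: 0.0
```

```bash
python3 - <<'E'
from h import *
o=get_obs(); print(o["tool_pos"],o["tcp_rot"],o["time"]); find("small_bearing_1"); seq([(559.3,-159.8,40,3.627),(559.3,-159.8,-27,3.627)])
E
```

```text
[ 610.64495684 -116.21333634   92.84692767] [ 3.14115690e+00 -9.09765148e-05 -2.65393614e+00] 45.425
small_bearing_1 pin [288. 145.] 0.55 [ 559.1 -162.1]
small_bearing_1 pin [262. 346.] 0.27 [ 706.1 -110.1]
small_bearing_1 sil 0.66 [ 560.1 -159.2] [33.9 33.7] 27.9
[0.547, -0.114, 0.442] [0.0, 0.0, 0.0003] x2;  [0.547, -0.114, 0.987] [0.0, 0.0, 0.0003] x2 | rows 4
[0.0, 0.0, 0.013] [0.0, 0.0, 0.0] x1 | rows 1
end [ 559.4 -159.8  -26.9] [-3.141  0.    -2.656]
```

Call:
{"name": "send_rows", "arguments": {
  "offset": [
    [0.545, -0.112, 0],
    [0.545, -0.112, 0.3],
    [0.545, -0.112, 0.6],
    [0.545, -0.112, 0.9],
    [0.545, -0.112, 0.995],
    [0.545, -0.112, 0.995],
    [0.545, -0.112, 0.995]
  ],
  "delta_rot": [
    [0, 0, 0],
    [0, 0, 0],
    [0, 0, 0],
    [0, 0, 0],
    [0, 0, 0],
    [0, 0, 0],
    [0, 0, 0]
  ]
}}

```text
time: 46.45
tool_pos: [560.5, -160.9, -25.2]
tcp_rot: [-3.139, 0.002, -2.656]
contact_force: [1.1, -0.9, -0.3]
grip_width: 55.0
finger_force: 0.0
```

Call:
{"name": "send_rows", "arguments": {
  "offset": [
    [0, 0, 0],
    [0, 0, 0],
    [0, 0, 0],
    [0, 0, 0],
    [0, 0, 0]
  ],
  "delta_rot": [
    [0, 0, 0],
    [0, 0, 0],
    [0, 0, 0],
    [0, 0, 0],
    [0, 0, 0]
  ],
  "grip": 0
}}

```text
time: 47.08
tool_pos: [559.6, -160.7, -26.2]
tcp_rot: [-3.141, 0.0, -2.656]
contact_force: [-1.0, -0.0, 5.9]
grip_width: 33.6
finger_force: 30.0
```

Call:
{"name": "send_rows", "arguments": {
  "offset": [
    [0, 0, -0.3],
    [0, 0, -0.7],
    [0, 0, -0.9],
    [0, 0, -0.9]
  ],
  "delta_rot": [
    [0, 0, 0],
    [0, 0, 0],
    [0, 0, 0],
    [0, 0, 0]
  ]
}}

```text
time: 47.58
tool_pos: [560.4, -161.1, 82.8]
tcp_rot: [-3.138, 0.002, -2.656]
contact_force: [-0.3, 0.4, -0.2]
grip_width: 33.1
finger_force: 30.0
```

```bash
python3 - <<'E'
from h import *
o=get_obs(); print(o["tool_pos"],o["tcp_rot"])
v=pk("small",1); print(v); seq([(*v,72,3.627)])
E
```

```text
[ 560.44156034 -161.12626641   82.8041518 ] [-3.13849756e+00  2.35545950e-03 -2.65609177e+00]
[527.65124921 258.68656825]
[-0.417, 0.967, 0.025] [-0.0001, 0.0001, 0.0] x3 | rows 3
[-0.414, 0.958, 0.025] [-0.0002, 0.0001, 0.0] x3 | rows 3
[-0.42, 0.973, 0.027] [-0.0001, 0.0001, 0.0] x3 | rows 3
[-0.14, 0.324, 0.009] [-0.0001, 0.0001, 0.0] x1 | rows 1
end [527.7 258.7  71.9] [ 3.142 -0.    -2.656]
```

Call:
{"name": "send_rows", "arguments": {
  "offset": [
    [-0.42, 0.97, 0.02],
    [-0.42, 0.97, 0.02],
    [-0.42, 0.97, 0.02],
    [-0.42, 0.97, 0.02]
  ],
  "delta_rot": [
    [0, 0, 0],
    [0, 0, 0],
    [0, 0, 0],
    [0, 0, 0]
  ]
}}

```text
time: 48.08
tool_pos: [549.1, -34.1, 77.6]
tcp_rot: [3.141, -0.002, -2.655]
contact_force: [-0.6, -0.7, -0.4]
grip_width: 33.3
finger_force: 30.0
```

Call:
{"name": "send_rows", "arguments": {
  "offset": [
    [-0.42, 0.97, 0.02],
    [-0.42, 0.97, 0.02],
    [-0.42, 0.97, 0.02],
    [-0.42, 0.97, 0.02]
  ],
  "delta_rot": [
    [0, 0, 0],
    [0, 0, 0],
    [0, 0, 0],
    [0, 0, 0]
  ]
}}

```text
time: 48.58
tool_pos: [540.1, 91.1, 75.9]
tcp_rot: [-3.141, -0.001, -2.657]
contact_force: [0.4, 0.1, -0.7]
grip_width: 33.6
finger_force: 30.0
```

Call:
{"name": "send_rows", "arguments": {
  "offset": [
    [-0.42, 0.97, 0.03],
    [-0.42, 0.97, 0.03],
    [-0.42, 0.97, 0.03],
    [-0.42, 0.97, 0.03]
  ],
  "delta_rot": [
    [0, 0, 0],
    [0, 0, 0],
    [0, 0, 0],
    [0, 0, 0]
  ]
}}

```text
time: 49.08
tool_pos: [530.7, 217.0, 72.5]
tcp_rot: [-3.141, -0.001, -2.657]
contact_force: [0.2, -0.9, -0.5]
grip_width: 33.6
finger_force: 30.0
```

Call:
{"name": "send_rows", "arguments": {
  "offset": [
    [-0.14, 0.32, 0.01],
    [-0.14, 0.32, 0.01],
    [-0.14, 0.32, 0.01],
    [-0.14, 0.32, 0.01],
    [-0.14, 0.32, 0.01]
  ],
  "delta_rot": [
    [0, 0, 0],
    [0, 0, 0],
    [0, 0, 0],
    [0, 0, 0],
    [0, 0, 0]
  ]
}}

```text
time: 49.7
tool_pos: [527.4, 259.6, 71.7]
tcp_rot: [-3.141, -0.0, -2.657]
contact_force: [-0.6, -0.2, -1.1]
grip_width: 33.3
finger_force: 30.0
```

```bash
python3 - <<'E'
from h import *
o=get_obs(); print(o["tool_pos"],o["tcp_rot"],o["grip_width"])
k=optics.get_calibration("wrist"); save("wrist","w13")
for t in("insert_small_p0","insert_small_p1"):
    for d in finder.pinpoint(t,"wrist"): print(t,np.round(d["uv"]),round(d["confidence"],2),(toworld(d["uv"],"wrist",14,k)[:2]+BIAS).round(1))
print(pk("small",0),pk("small",1))
v=pk("small",1); seq([(*v,2,3.627),(*v,-12,3.627)])
E
```

```text
[527.35589566 259.562486    71.7167484 ] [-3.14136008e+00 -1.16597136e-04 -2.65745991e+00] 33.3059984412878
insert_small_p0 [279. 142.] 0.88 [475.9 209.9]
insert_small_p0 [311. 250.] 0.62 [528.1 259.7]
insert_small_p0 [301. 204.] 0.44 [503.6 239.8]
insert_small_p1 [279. 142.] 0.88 [475.9 209.9]
insert_small_p1 [311. 250.] 0.62 [528.1 259.7]
insert_small_p1 [301. 204.] 0.44 [503.6 239.8]
[475.32790411 209.2268113 ] [527.65124921 258.68656825]
[0.003, -0.013, 0.581] [0.0, 0.0, -0.0001] x2;  [0.003, -0.013, 0.698] [0.0, 0.0, -0.0001] x1 | rows 3
end [527.6 258.7 -12.1] [-3.141  0.    -2.656]
```

Call:
{"name": "send_rows", "arguments": {
  "offset": [
    [-0.003, -0.006, 0.3],
    [-0.003, -0.006, 0.56],
    [-0.003, -0.006, 0.56],
    [-0.003, -0.006, 0.63],
    [-0.003, -0.006, 0.7],
    [-0.003, -0.006, 0.7],
    [-0.003, -0.006, 0.7]
  ],
  "delta_rot": [
    [0, 0, 0],
    [0, 0, 0],
    [0, 0, 0],
    [0, 0, 0],
    [0, 0, 0],
    [0, 0, 0],
    [0, 0, 0]
  ]
}}

```text
time: 50.72
tool_pos: [527.9, 259.7, -11.2]
tcp_rot: [-3.141, 0.0, -2.656]
contact_force: [-2.2, -5.0, 5.5]
grip_width: 34.0
finger_force: 30.0
```

Call:
{"name": "send_rows", "arguments": {
  "offset": [
    [0, 0, 0],
    [0, 0, 0],
    [0, 0, 0],
    [0, 0, -0.2],
    [0, 0, -0.5],
    [0, 0, -1],
    [0, 0, -1],
    [0, 0, -1]
  ],
  "delta_rot": [
    [0, 0, 0],
    [0, 0, 0],
    [0, 0, 0],
    [0, 0, 0],
    [0, 0, 0],
    [0, 0, 0],
    [0, 0, 0],
    [0, 0, 0]
  ],
  "grip": 0.52
}}

```text
time: 51.72
tool_pos: [527.5, 260.1, 107.3]
tcp_rot: [3.142, -0.0, -2.656]
contact_force: [-0.0, 1.0, 0.5]
grip_width: 47.8
finger_force: 0.0
```

```bash
python3 - <<'E'
from h import *
o=get_obs(); print(o["tool_pos"],o["tcp_rot"],o["grip_width"]); k=optics.get_calibration("wrist"); save("wrist","w14")
for d in finder.pinpoint("small_bearing_1","wrist"): print(d["uv"],round(d["confidence"],2),(toworld(d["uv"],"wrist",22,k)[:2]+BIAS).round(1))
for d in finder.silhouettes("small_bearing_1","wrist"):
    c=max(cv2.findContours(d["region"].astype(np.uint8),0,1)[0],key=cv2.contourArea)
    r=cv2.minAreaRect(np.float32([toworld(q[0],"wrist",29.9,k)[:2] for q in c])); print(np.array(r[0])+BIAS,r[1],d["confidence"])
C=optics.get_calibration("top"); save("top","top4")
for t,z in(("small_bearing_1",8),("big_bearing_1",10)):
    for d in finder.pinpoint(t,"top"): print("top",t,d["uv"],round(d["confidence"],2),toworld(d["uv"],"top",z,C)[:2].round(1))
seq([(620,-350,90,3.627)])
E
```

```text
[527.45133996 260.14513444 107.34174813] [ 3.14152335e+00 -1.73744183e-04 -2.65606053e+00] 47.84438738631443
[310.3, 240.7] 0.86 [528.8 260.2]
[527.26871338 259.9387085 ] (32.92399978637695, 35.02714157104492) 0.56
[592.13913574  84.29753418] (154.3035888671875, 62.415184020996094) 0.28
top small_bearing_1 [275.9, 235.6] 0.74 [526.2 110.6]
top small_bearing_1 [229.1, 241.7] 0.67 [506.1 241.4]
top small_bearing_1 [439.7, 217.4] 0.63 [ 588.1 -352.6]
top small_bearing_1 [224.0, 234.3] 0.42 [526.9 256.9]
top small_bearing_1 [239.9, 253.8] 0.33 [472.5 209.5]
top small_bearing_1 [300.0, 208.9] 0.23 [604.5  44.7]
top big_bearing_1 [276.1, 234.6] 0.76 [528.7 109.9]
top big_bearing_1 [299.7, 210.4] 0.7 [599.7  45.4]
top big_bearing_1 [300.4, 211.0] 0.16 [598.   43.3]
[0.338, -0.971, 0.028] [0.0, -0.0001, 0.0] x3 | rows 3
[0.338, -0.971, 0.028] [0.0, -0.0001, 0.0] x3 | rows 3
[0.329, -0.947, 0.027] [0.0, 0.0, 0.0] x3 | rows 3
[0.342, -0.984, 0.028] [0.0, -0.0001, 0.0] x3 | rows 3
[0.341, -0.983, 0.028] [0.0, 0.0, 0.0] x3 | rows 3
end [ 620. -350.   90.] [ 3.141 -0.    -2.656]
```

The last small bearing has been knocked; it is now near (588,-352). I'll move there and look again.

Call:
{"name": "send_rows", "arguments": {
  "offset": [
    [0.29, -0.95, 0.02],
    [0.29, -0.95, 0.02],
    [0.29, -0.95, 0.02],
    [0.29, -0.95, 0.02]
  ],
  "delta_rot": [
    [0, 0, 0],
    [0, 0, 0],
    [0, 0, 0],
    [0, 0, 0]
  ],
  "grip": 0.6
}}

```text
time: 52.52
tool_pos: [550.0, 143.2, 104.9]
tcp_rot: [3.141, -0.001, -2.657]
contact_force: [-0.8, -0.1, -0.1]
grip_width: 55.2
finger_force: 0.0
```

Call:
{"name": "send_rows", "arguments": {
  "offset": [
    [0.29, -0.95, 0.02],
    [0.29, -0.95, 0.02],
    [0.29, -0.95, 0.02],
    [0.29, -0.95, 0.02]
  ],
  "delta_rot": [
    [0, 0, 0],
    [0, 0, 0],
    [0, 0, 0],
    [0, 0, 0]
  ]
}}

```text
time: 53.02
tool_pos: [572.3, 27.5, 102.7]
tcp_rot: [3.141, -0.0, -2.655]
contact_force: [-0.1, -0.3, -0.1]
grip_width: 55.0
finger_force: 0.0
```

Call:
{"name": "send_rows", "arguments": {
  "offset": [
    [0.29, -0.95, 0.02],
    [0.29, -0.95, 0.02],
    [0.29, -0.95, 0.02],
    [0.29, -0.95, 0.02]
  ],
  "delta_rot": [
    [0, 0, 0],
    [0, 0, 0],
    [0, 0, 0],
    [0, 0, 0]
  ]
}}

```text
time: 53.52
tool_pos: [594.8, -89.0, 100.3]
tcp_rot: [3.141, -0.0, -2.655]
contact_force: [-0.3, 0.2, 0.3]
grip_width: 55.1
finger_force: 0.0
```

Call:
{"name": "send_rows", "arguments": {
  "offset": [
    [0.29, -0.95, 0.02],
    [0.29, -0.95, 0.02],
    [0.29, -0.95, 0.02],
    [0.29, -0.95, 0.02]
  ],
  "delta_rot": [
    [0, 0, 0],
    [0, 0, 0],
    [0, 0, 0],
    [0, 0, 0]
  ]
}}

```text
time: 54.02
tool_pos: [617.4, -205.8, 97.9]
tcp_rot: [3.14, -0.0, -2.654]
contact_force: [-0.1, 0.9, -0.3]
grip_width: 55.3
finger_force: 0.0
```

Call:
{"name": "send_rows", "arguments": {
  "offset": [
    [0.29, -0.95, 0.02],
    [0.29, -0.95, 0.02],
    [0.29, -0.95, 0.02],
    [0.29, -0.95, 0.02],
    [0.29, -0.95, 0.02]
  ],
  "delta_rot": [
    [0, 0, 0],
    [0, 0, 0],
    [0, 0, 0],
    [0, 0, 0],
    [0, 0, 0]
  ]
}}

```text
time: 54.65
tool_pos: [640.3, -322.6, 96.1]
tcp_rot: [3.141, 0.0, -2.653]
contact_force: [0.4, -0.2, 0.2]
grip_width: 55.3
finger_force: 0.0
```

```bash
python3 - <<'E'
from h import *
o=get_obs(); print(o["tool_pos"],o["tcp_rot"],o["time"]); find("small_bearing_1",near=np.array([588,-352]))
E
```

```text
[ 640.32346431 -322.64065845   96.1335245 ] [ 3.14122779e+00  1.94736836e-04 -2.65344625e+00] 54.65
small_bearing_1 pin [301. 157.] 0.98 [ 592.  -356.8]
```

```bash
python3 - <<'E'
from h import *
save("wrist","w15"); k=optics.get_calibration("wrist")
g=cv2.cvtColor(cv2.imread("pics/w15.png"),cv2.COLOR_BGR2GRAY); m=(g>150).astype(np.uint8)
m[:,:250]=0;m[:,350:]=0;m[:100]=0;m[215:]=0
cs,_=cv2.findContours(cv2.morphologyEx(m,cv2.MORPH_CLOSE,np.ones((5,5))),0,1); c=max(cs,key=cv2.contourArea)
r=cv2.minAreaRect(np.float32([toworld(q[0],"wrist",15.9,k)[:2] for q in c])); print(cv2.boundingRect(c),np.array(r[0])+BIAS,r[1])
for d in finder.silhouettes("small_bearing_1","wrist"): print(d["box"],d["confidence"])
p=np.array(r[0])+BIAS; seq([(*p,40,3.627),(*p,-26.5,3.627)])
E
```

```text
(250, 100, 100, 115) [ 592.96732178 -358.33146362] (76.20835876464844, 70.17068481445312)
[279.1, 135.7, 327.8, 181.1] 0.57
[0.479, -0.066, 0.467] [-0.0001, 0.0, 0.0002] x2;  [0.479, -0.066, 0.994] [-0.0001, 0.0, 0.0002] x2 | rows 4
[0.0, 0.0, 0.027] [0.0, 0.0, 0.0] x1 | rows 1
end [ 593.  -358.3  -26.5] [ 3.141  0.    -2.656]
```

```bash
python3 - <<'E'
from h import *
k=optics.get_calibration("wrist")
print(toworld((303.4,158.4),"wrist",14,k)[:2]+BIAS,toworld((301,157),"wrist",8,k)[:2]+BIAS)
im=cv2.imread("pics/w15.png")[100:215,240:365]; cv2.imwrite("pics/w15c.png",cv2.resize(im,None,fx=4,fy=4,interpolation=cv2.INTER_CUBIC))
E
```

```text
[ 591.16686474 -356.19940799] [ 591.3575317  -358.13519426]
```

View pics/w15c.png

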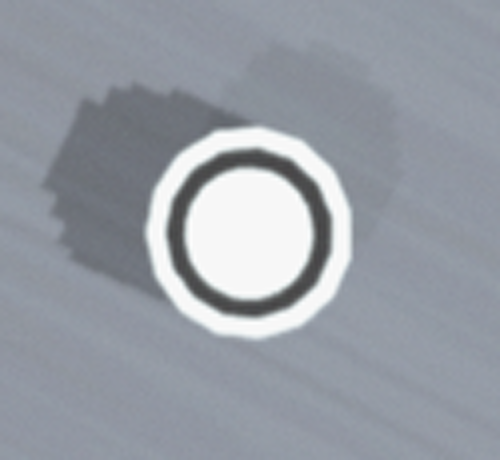

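The bearing is centred at crop (249,232), image (302,158), i.e. (591.5,-357). Picking it.

Call:
{"name": "send_rows", "arguments": {
  "offset": [
    [0.493, -0.064, 0],
    [0.493, -0.064, 0.3],
    [0.493, -0.064, 0.6],
    [0.493, -0.064, 0.9],
    [0.493, -0.064, 1],
    [0.493, -0.064, 1],
    [0.493, -0.064, 1]
  ],
  "delta_rot": [
    [0, 0, 0],
    [0, 0, 0],
    [0, 0, 0],
    [0, 0, 0],
    [0, 0, 0],
    [0, 0, 0],
    [0, 0, 0]
  ]
}}

```text
time: 55.78
tool_pos: [592.2, -360.4, -22.4]
tcp_rot: [-3.139, 0.001, -2.656]
contact_force: [0.6, -1.0, -0.1]
grip_width: 55.0
finger_force: 0.0
```

Call:
{"name": "send_rows", "arguments": {
  "offset": [
    [0, 0, 0.02],
    [0, 0, 0.02],
    [0, 0, 0.02]
  ],
  "delta_rot": [
    [0, 0, 0],
    [0, 0, 0],
    [0, 0, 0]
  ]
}}

```text
time: 56.15
tool_pos: [591.2, -359.7, -26.3]
tcp_rot: [-3.141, 0.0, -2.656]
contact_force: [1.2, 0.2, -0.0]
grip_width: 55.1
finger_force: 0.0
```

Call:
{"name": "send_rows", "arguments": {
  "offset": [
    [0, 0, 0],
    [0, 0, 0],
    [0, 0, 0],
    [0, 0, 0],
    [0, 0, 0]
  ],
  "delta_rot": [
    [0, 0, 0],
    [0, 0, 0],
    [0, 0, 0],
    [0, 0, 0],
    [0, 0, 0]
  ],
  "grip": 0
}}

```text
time: 56.78
tool_pos: [591.0, -359.5, -26.7]
tcp_rot: [3.141, -0.0, -2.656]
contact_force: [-1.9, 1.4, 1.4]
grip_width: 33.6
finger_force: 30.0
```

Call:
{"name": "send_rows", "arguments": {
  "offset": [
    [0, 0, -0.3],
    [0, 0, -0.7],
    [0, 0, -0.9],
    [0, 0, -0.9]
  ],
  "delta_rot": [
    [0, 0, 0],
    [0, 0, 0],
    [0, 0, 0],
    [0, 0, 0]
  ]
}}

```text
time: 57.28
tool_pos: [592.2, -360.5, 83.6]
tcp_rot: [-3.137, 0.002, -2.656]
contact_force: [-0.0, 0.1, -1.4]
grip_width: 33.6
finger_force: 30.0
```

```bash
python3 - <<'E'
from h import *
o=get_obs(); print(o["tool_pos"],o["tcp_rot"],o["grip_width"])
v=pk("small",0)+[.4,.4]; print(v); seq([(*v,72,3.627)])
E
```

```text
[ 592.2193761  -360.54232673   83.58978679] [-3.13707986e+00  1.92346995e-03 -2.65610293e+00] 33.62850644222232
[475.72790411 209.6268113 ]
[-0.272, 0.931, 0.016] [-0.0001, 0.0001, 0.0] x3 | rows 3
[-0.272, 0.931, 0.016] [-0.0002, 0.0001, 0.0] x3 | rows 3
[-0.285, 0.978, 0.018] [-0.0001, 0.0, 0.0] x3 | rows 3
[-0.291, 0.999, 0.019] [-0.0002, 0.0001, 0.0] x3 | rows 3
[-0.239, 0.817, 0.016] [-0.0001, 0.0, 0.0] x2 | rows 2
end [475.8 209.7  72. ] [-3.141  0.    -2.656]
```

Call:
{"name": "send_rows", "arguments": {
  "offset": [
    [-0.27, 0.93, 0.016],
    [-0.27, 0.93, 0.016],
    [-0.27, 0.93, 0.016],
    [-0.27, 0.93, 0.016]
  ],
  "delta_rot": [
    [0, 0, 0],
    [0, 0, 0],
    [0, 0, 0],
    [0, 0, 0]
  ]
}}

```text
time: 57.78
tool_pos: [567.5, -245.9, 78.3]
tcp_rot: [3.141, -0.001, -2.656]
contact_force: [0.1, -0.4, -0.9]
grip_width: 33.2
finger_force: 30.0
```

Call:
{"name": "send_rows", "arguments": {
  "offset": [
    [-0.27, 0.93, 0.016],
    [-0.27, 0.93, 0.016],
    [-0.27, 0.93, 0.016],
    [-0.27, 0.93, 0.016]
  ],
  "delta_rot": [
    [0, 0, 0],
    [0, 0, 0],
    [0, 0, 0],
    [0, 0, 0]
  ]
}}

```text
time: 58.28
tool_pos: [545.0, -133.4, 77.2]
tcp_rot: [-3.14, 0.0, -2.657]
contact_force: [0.1, 0.1, -0.0]
grip_width: 33.4
finger_force: 30.0
```

Call:
{"name": "send_rows", "arguments": {
  "offset": [
    [-0.285, 0.98, 0.018],
    [-0.285, 0.98, 0.018],
    [-0.285, 0.98, 0.018],
    [-0.285, 0.98, 0.018]
  ],
  "delta_rot": [
    [0, 0, 0],
    [0, 0, 0],
    [0, 0, 0],
    [0, 0, 0]
  ]
}}

```text
time: 58.78
tool_pos: [520.7, -13.5, 75.3]
tcp_rot: [-3.14, 0.001, -2.657]
contact_force: [0.7, -0.1, -0.5]
grip_width: 33.4
finger_force: 30.0
```

Call:
{"name": "send_rows", "arguments": {
  "offset": [
    [-0.29, 1, 0.018],
    [-0.29, 1, 0.018],
    [-0.29, 1, 0.018],
    [-0.29, 1, 0.018]
  ],
  "delta_rot": [
    [0, 0, 0],
    [0, 0, 0],
    [0, 0, 0],
    [0, 0, 0]
  ]
}}

```text
time: 59.28
tool_pos: [495.5, 108.9, 73.1]
tcp_rot: [-3.141, 0.0, -2.657]
contact_force: [0.3, -0.9, -0.9]
grip_width: 33.4
finger_force: 30.0
```

Call:
{"name": "send_rows", "arguments": {
  "offset": [
    [-0.235, 0.82, 0.016],
    [-0.235, 0.82, 0.016],
    [-0.235, 0.82, 0.016],
    [-0.235, 0.82, 0.016],
    [-0.235, 0.82, 0.016],
    [-0.235, 0.82, 0.016]
  ],
  "delta_rot": [
    [0, 0, 0],
    [0, 0, 0],
    [0, 0, 0],
    [0, 0, 0],
    [0, 0, 0],
    [0, 0, 0]
  ]
}}

```text
time: 60.02
tool_pos: [473.9, 209.5, 71.2]
tcp_rot: [-3.141, 0.0, -2.658]
contact_force: [0.5, -0.1, -0.5]
grip_width: 33.4
finger_force: 30.0
```

```bash
python3 - <<'E'
from h import *
o=get_obs(); print(o["tool_pos"],o["tcp_rot"],o["grip_width"])
k=optics.get_calibration("wrist"); save("wrist","w16"); R=Rn.from_euler("xyz",o["tcp_rot"]); z=o["tool_pos"][2]+36
for d in finder.pinpoint("small_bearing_1","wrist"):
    p=toworld(d["uv"],"wrist",z-1.5,k)+[*BIAS,0]; print("held?",np.round(d["uv"]),round(d["confidence"],2),R.inv().apply(p-o["tool_pos"]).round(1)[:2])
for d in finder.silhouettes("small_bearing_1","wrist"):
    b=d["box"]; print(np.round(b),round(d["confidence"],2))
v=np.array([474.7,209.1]); seq([(*v,2,3.627),(*v,-12.2,3.627)])
E
```

```text
[473.92244442 209.4598764   71.19847487] [-3.14137753e+00  3.82148464e-05 -2.65797850e+00] 33.43930570606548
held? [340. 352.] 0.97 [-24.   13.3]
held? [311. 310.] 0.95 [-3.   0.1]
[314. 355. 360. 386.] 0.86
[274. 269. 352. 319.] 0.55
[-0.004, -0.011, 0.577] [0.0, 0.0, -0.0001] x2;  [-0.004, -0.011, 0.695] [0.0, 0.0, -0.0001] x1 | rows 3
end [474.7 209.1 -12.2] [-3.141  0.    -2.656]
```

Call:
{"name": "send_rows", "arguments": {
  "offset": [
    [0.003, -0.006, 0.3],
    [0.003, -0.006, 0.57],
    [0.003, -0.006, 0.57],
    [0.003, -0.006, 0.57],
    [0.003, -0.006, 0.63],
    [0.003, -0.006, 0.69],
    [0.003, -0.006, 0.69],
    [0.003, -0.006, 0.69]
  ],
  "delta_rot": [
    [0, 0, 0],
    [0, 0, 0],
    [0, 0, 0],
    [0, 0, 0],
    [0, 0, 0],
    [0, 0, 0],
    [0, 0, 0],
    [0, 0, 0]
  ]
}}

```text
time: 61.18
tool_pos: [473.5, 209.8, -11.5]
tcp_rot: [-3.141, 0.0, -2.656]
contact_force: [-0.0, -0.5, -0.3]
grip_width: 33.6
finger_force: 30.0
```

Call:
{"name": "send_rows", "arguments": {
  "offset": [
    [0, 0, 0],
    [0, 0, 0],
    [0, 0, 0],
    [0, 0, -0.2],
    [0, 0, -0.5],
    [0, 0, -1],
    [0, 0, -1],
    [0, 0, -1]
  ],
  "delta_rot": [
    [0, 0, 0],
    [0, 0, 0],
    [0, 0, 0],
    [0, 0, 0],
    [0, 0, 0],
    [0, 0, 0],
    [0, 0, 0],
    [0, 0, 0]
  ],
  "grip": 0.52
}}

```text
time: 62.18
tool_pos: [473.1, 209.7, 108.1]
tcp_rot: [-3.142, -0.0, -2.656]
contact_force: [-0.5, 0.0, -0.5]
grip_width: 47.3
finger_force: 0.0
```

```bash
python3 - <<'E'
from h import *
o=get_obs(); print(o["tool_pos"])
# back off to front of case, higher, to look at everything; camera to the case +y side (yaw 2.056) 
v=c2w(-30,-60); seq([(*v,240,2.056)])
E
```

```text
[473.05826782 209.65928556 108.06213629]
[-0.073, -0.98, -0.77] [0.0, 0.0, 0.175] x7 | rows 7
[-0.389, -0.162, -0.329] [0.0, 0.0, 0.075] x3 | rows 3
end [562.7  67.  239.9] [-3.141  0.     2.056]
```

Call:
{"name": "send_rows", "arguments": {
  "offset": [
    [-0.07, -0.98, -0.77],
    [-0.07, -0.98, -0.77],
    [-0.07, -0.98, -0.77],
    [-0.07, -0.98, -0.77],
    [-0.07, -0.98, -0.77],
    [-0.07, -0.98, -0.77],
    [-0.07, -0.98, -0.77],
    [-0.07, -0.98, -0.77]
  ],
  "delta_rot": [
    [0, 0, 0.175],
    [0, 0, 0.175],
    [0, 0, 0.175],
    [0, 0, 0.175],
    [0, 0, 0.175],
    [0, 0, 0.175],
    [0, 0, 0.175],
    [0, 0, 0.175]
  ]
}}

```text
time: 63.18
tool_pos: [535.3, 109.6, 199.7]
tcp_rot: [-3.14, -0.001, 2.531]
contact_force: [-0.1, 0.2, -0.7]
grip_width: 47.8
finger_force: 0.0
```

Call:
{"name": "send_rows", "arguments": {
  "offset": [
    [-0.39, -0.16, -0.33],
    [-0.39, -0.16, -0.33],
    [-0.39, -0.16, -0.33],
    [-0.39, -0.16, -0.33],
    [-0.39, -0.16, -0.33]
  ],
  "delta_rot": [
    [0, 0, 0.075],
    [0, 0, 0.075],
    [0, 0, 0.075],
    [0, 0, 0.075],
    [0, 0, 0.075]
  ]
}}

```text
time: 63.8
tool_pos: [562.8, 67.1, 240.1]
tcp_rot: [-3.141, -0.0, 2.059]
contact_force: [-0.6, 0.7, 1.4]
grip_width: 48.2
finger_force: 0.0
```

```bash
python3 - <<'E'
from h import *
o=get_obs(); print(o["tool_pos"],o["tcp_rot"],o["time"])
save("wrist","w17"); save("scene","s17"); k=optics.get_calibration("wrist"); S=optics.get_calibration("scene")
for t,zp in(("small_bearing_1",22),("big_bearing_1",24.3),("block_1",14)):
    for d in finder.pinpoint(t,"wrist"): print(t,np.round(d["uv"]),round(d["confidence"],2),(toworld(d["uv"],"wrist",zp,k)[:2]+BIAS).round(1))
print(pk("small",0),pk("small",1),pk("big",0))
a=cv2.imread("pics/w17.png")[0:300,230:530]; b=cv2.imread("pics/s17.png")[180:310,290:410]; c=cv2.imread("pics/w11.png")[100:300,200:400]
M=np.zeros((600,800,3),np.uint8); M[:400,:400]=cv2.resize(a,(400,400)); M[:400,400:769]=cv2.resize(b,(369,400),interpolation=cv2.INTER_CUBIC); M[400:,:200]=c
w=cv2.imread("pics/w14.png")[190:290,260:360]; M[400:,200:400]=cv2.resize(w,(200,200)); w=cv2.imread("pics/w12.png")[180:280,260:360]; M[400:,400:600]=cv2.resize(w,(200,200))
cv2.imwrite("pics/m17.png",M)
E
```

```text
[562.76435386  67.11432385 240.08065538] [-3.14103007e+00 -1.56755234e-04  2.05933932e+00] 63.8
small_bearing_1 [302.  34.] 0.89 [475.5 212.6]
small_bearing_1 [374.  11.] 0.57 [526.3 261.3]
small_bearing_1 [336. 258.] 0.38 [611.1  32.5]
big_bearing_1 [301. 164.] 0.74 [530.5 104.8]
block_1 [345. 283.] 0.85 [636.5   9.6]
block_1 [331. 238.] 0.79 [596.6  48.7]
block_1 [374.  13.] 0.15 [527.2 262.8]
[475.32790411 209.2268113 ] [527.65124921 258.68656825] [530.80669888 103.95049235]
```

View pics/m17.png

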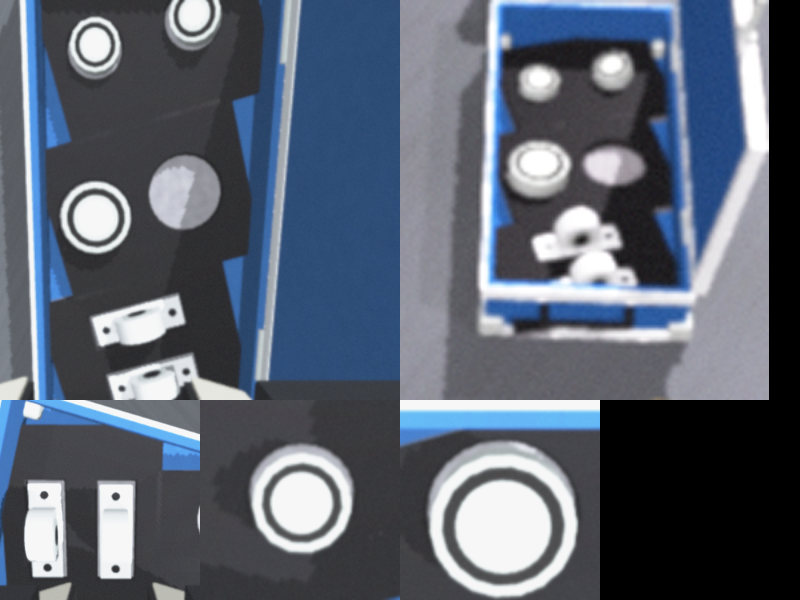

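Two bottom-left crops: both blocks stand in their pockets. Top: the big bearing is in its pocket at (95,217), and both small bearings at (95,45) and (195,12). The far small bearing looks slightly uneven in the scene crop (613,68). I'll touch it from above with closed fingers, expecting contact at tip z = 30 (reported -6).

```bash
python3 - <<'E'
from h import *
seq([(528,260,120,3.627)]); seq([(528,260,8,3.627),(528,260,-4,3.627)],cur=[528,260,120],yaw=3.627)
E
```

```text
[0.973, 0.309, 0.627] [0.0, 0.0, -0.1561] x6 | rows 6
[0.171, 0.588, 0.376] [0.0, 0.0, -0.0937] x4 | rows 4
end [528. 260. 120.] [-3.142 -0.    -2.656]
[0.0, 0.0, 0.933] [0.0, 0.0, 0.0] x2;  [0.0, 0.0, 0.998] [0.0, 0.0, 0.0] x1 | rows 3
[0.0, 0.0, 0.035] [0.0, 0.0, 0.0] x1 | rows 1
end [528. 260.  -4.] [ 3.142  0.    -2.656]
```

Call:
{"name": "send_rows", "arguments": {
  "offset": [
    [0.97, 0.31, 0.6],
    [0.97, 0.31, 0.6],
    [0.97, 0.31, 0.6],
    [0.97, 0.31, 0.6],
    [0.97, 0.31, 0.6],
    [0.97, 0.31, 0.6],
    [0.97, 0.31, 0.6]
  ],
  "delta_rot": [
    [0, 0, -0.156],
    [0, 0, -0.156],
    [0, 0, -0.156],
    [0, 0, -0.156],
    [0, 0, -0.156],
    [0, 0, -0.156],
    [0, 0, -0.156]
  ],
  "grip": 0
}}

```text
time: 64.92
tool_pos: [541.5, 187.4, 168.4]
tcp_rot: [-3.142, 0.0, 3.036]
contact_force: [0.9, 0.6, -0.4]
grip_width: 0.4
finger_force: 0.0
```

Call:
{"name": "send_rows", "arguments": {
  "offset": [
    [0.17, 0.59, 0.4],
    [0.17, 0.59, 0.4],
    [0.17, 0.59, 0.4],
    [0.17, 0.59, 0.4],
    [0.17, 0.59, 0.4],
    [0.17, 0.59, 0.4]
  ],
  "delta_rot": [
    [0, 0, -0.0937],
    [0, 0, -0.0937],
    [0, 0, -0.0937],
    [0, 0, -0.0937],
    [0, 0, -0.0937],
    [0, 0, -0.0937]
  ]
}}

```text
time: 65.68
tool_pos: [528.9, 259.6, 120.7]
tcp_rot: [-3.141, 0.001, -2.661]
contact_force: [0.8, 0.1, -0.7]
grip_width: 0.2
finger_force: 0.0
```

Call:
{"name": "send_rows", "arguments": {
  "offset": [
    [0, 0, 0.4],
    [0, 0, 0.8],
    [0, 0, 0.93],
    [0, 0, 0.93]
  ],
  "delta_rot": [
    [0, 0, 0],
    [0, 0, 0],
    [0, 0, 0],
    [0, 0, 0]
  ]
}}

```text
time: 66.18
tool_pos: [528.7, 259.7, 8.6]
tcp_rot: [3.142, -0.001, -2.659]
contact_force: [-0.2, 0.3, 1.3]
grip_width: 0.3
finger_force: 0.0
```

Call:
{"name": "send_rows", "arguments": {
  "offset": [
    [0, 0, 0.04],
    [0, 0, 0.07],
    [0, 0, 0.07],
    [0, 0, 0.07]
  ],
  "delta_rot": [
    [0, 0, 0],
    [0, 0, 0],
    [0, 0, 0],
    [0, 0, 0]
  ]
}}

```text
time: 66.68
tool_pos: [528.9, 259.9, 0.8]
tcp_rot: [-3.141, 0.001, -2.658]
contact_force: [0.9, 0.2, -0.5]
grip_width: 0.2
finger_force: 0.0
```

Call:
{"name": "send_rows", "arguments": {
  "offset": [
    [0, 0, 0.02],
    [0, 0, 0.02],
    [0, 0, 0.02]
  ],
  "delta_rot": [
    [0, 0, 0],
    [0, 0, 0],
    [0, 0, 0]
  ]
}}

```text
time: 67.05
tool_pos: [528.8, 259.9, -1.9]
tcp_rot: [-3.141, 0.0, -2.658]
contact_force: [1.6, 1.0, 1.2]
grip_width: 0.2
finger_force: 0.4
```

Call:
{"name": "send_rows", "arguments": {
  "offset": [
    [0, 0, 0.015],
    [0, 0, 0.015],
    [0, 0, 0.015]
  ],
  "delta_rot": [
    [0, 0, 0],
    [0, 0, 0],
    [0, 0, 0]
  ]
}}

```text
time: 67.42
tool_pos: [528.4, 259.8, -4.1]
tcp_rot: [3.142, -0.001, -2.658]
contact_force: [0.7, -0.2, 0.1]
grip_width: 0.4
finger_force: 0.0
```

Call:
{"name": "send_rows", "arguments": {
  "offset": [
    [0, 0, 0.012],
    [0, 0, 0.012],
    [0, 0, 0.012]
  ],
  "delta_rot": [
    [0, 0, 0],
    [0, 0, 0],
    [0, 0, 0]
  ]
}}

```text
time: 67.8
tool_pos: [528.7, 259.8, -5.3]
tcp_rot: [-3.141, -0.0, -2.658]
contact_force: [0.2, -0.3, 0.4]
grip_width: 0.2
finger_force: 0.0
```

Call:
{"name": "send_rows", "arguments": {
  "offset": [
    [0, 0, 0.01],
    [0, 0, 0.01],
    [0, 0, 0.01]
  ],
  "delta_rot": [
    [0, 0, 0],
    [0, 0, 0],
    [0, 0, 0]
  ]
}}

```text
time: 68.18
tool_pos: [528.7, 259.9, -6.5]
tcp_rot: [-3.142, -0.0, -2.658]
contact_force: [-0.1, -0.0, 0.1]
grip_width: 0.5
finger_force: 0.0
```

Call:
{"name": "send_rows", "arguments": {
  "offset": [
    [0, 0, 0.01],
    [0, 0, 0.01],
    [0, 0, 0.01]
  ],
  "delta_rot": [
    [0, 0, 0],
    [0, 0, 0],
    [0, 0, 0]
  ]
}}

```text
time: 68.55
tool_pos: [528.6, 259.8, -7.7]
tcp_rot: [-3.142, -0.0, -2.658]
contact_force: [0.7, 0.2, -0.7]
grip_width: 0.1
finger_force: 0.0
```

Call:
{"name": "send_rows", "arguments": {
  "offset": [
    [0, 0, 0.01],
    [0, 0, 0.01],
    [0, 0, 0.01]
  ],
  "delta_rot": [
    [0, 0, 0],
    [0, 0, 0],
    [0, 0, 0]
  ]
}}

```text
time: 68.92
tool_pos: [528.8, 259.9, -8.4]
tcp_rot: [-3.141, 0.0, -2.658]
contact_force: [-2.7, -0.9, 5.6]
grip_width: 0.8
finger_force: 2.7
```

Call:
{"name": "send_rows", "arguments": {
  "offset": [
    [0, 0, 0.01],
    [0, 0, 0.01],
    [0, 0, 0.01]
  ],
  "delta_rot": [
    [0, 0, 0],
    [0, 0, 0],
    [0, 0, 0]
  ]
}}

```text
time: 69.3
tool_pos: [528.9, 259.9, -8.5]
tcp_rot: [-3.141, 0.001, -2.658]
contact_force: [-4.2, -2.0, 12.9]
grip_width: 0.3
finger_force: 7.0
```

```bash
python3 - <<'E'
from h import *
C=optics.get_calibration("scene"); save("scene","s18"); S=C
p=get_obs()["tool_pos"]; print(p,topix([p[0],p[1],p[2]+36],"scene",C))
for d in finder.boxes_of("small_bearing_1","scene"): print(np.round(d["box"]),round(d["confidence"],2))
print(topix([*pk("small",1),22],"scene",C),topix([*pk("small",0),22],"scene",C))
E
```

```text
[528.882172   259.92294848  -8.49031423] [358.94551989 201.80212386]
[329. 201. 344. 213.] 0.41
[358.250831   203.32088474] [334.49376126 206.97756134]
```

Firm contact at -8.4, so the bearing is flat and fully down. I'll check the other small bearing the same way.

Call:
{"name": "send_rows", "arguments": {
  "offset": [
    [0, 0, -0.3],
    [0, 0, -0.3],
    [0.585, -0.157, -0.3],
    [0.585, -0.157, -0.3],
    [0.585, -0.157, -0.3],
    [0.585, -0.157, -0.15],
    [0.585, -0.157, -0.06],
    [0.585, -0.157, -0.06]
  ],
  "delta_rot": [
    [0, 0, 0],
    [0, 0, 0],
    [0, 0, 0],
    [0, 0, 0],
    [0, 0, 0],
    [0, 0, 0],
    [0, 0, 0],
    [0, 0, 0]
  ]
}}

```text
time: 70.4
tool_pos: [475.3, 210.8, -3.8]
tcp_rot: [3.141, -0.001, -2.658]
contact_force: [-0.3, 0.6, 0.1]
grip_width: 0.6
finger_force: 0.0
```

Call:
{"name": "send_rows", "arguments": {
  "offset": [
    [0, 0, 0.02],
    [0, 0, 0.03],
    [0, 0, 0.03],
    [0, 0, 0.03]
  ],
  "delta_rot": [
    [0, 0, 0],
    [0, 0, 0],
    [0, 0, 0],
    [0, 0, 0]
  ]
}}

```text
time: 70.9
tool_pos: [475.4, 210.6, -6.3]
tcp_rot: [-3.141, 0.0, -2.658]
contact_force: [0.5, 1.0, -0.1]
grip_width: 0.4
finger_force: 0.0
```

Call:
{"name": "send_rows", "arguments": {
  "offset": [
    [0, 0, 0.015],
    [0, 0, 0.015],
    [0, 0, 0.015]
  ],
  "delta_rot": [
    [0, 0, 0],
    [0, 0, 0],
    [0, 0, 0]
  ]
}}

```text
time: 71.28
tool_pos: [475.3, 210.5, -8.3]
tcp_rot: [-3.142, -0.0, -2.658]
contact_force: [0.4, -0.3, 0.7]
grip_width: 0.1
finger_force: 0.0
```

Call:
{"name": "send_rows", "arguments": {
  "offset": [
    [0, 0, 0.012],
    [0, 0, 0.012],
    [0, 0, 0.012]
  ],
  "delta_rot": [
    [0, 0, 0],
    [0, 0, 0],
    [0, 0, 0]
  ]
}}

```text
time: 71.65
tool_pos: [475.4, 210.5, -8.5]
tcp_rot: [-3.141, 0.001, -2.658]
contact_force: [-3.2, -1.6, 13.0]
grip_width: 0.2
finger_force: 6.1
```

Same height, so both small bearings are down. Quick check of the big one (expected contact at about -3.7).

Call:
{"name": "send_rows", "arguments": {
  "offset": [
    [0, 0, -0.3],
    [0, -0.3, -0.35],
    [0.005, -0.99, -0.35],
    [0.005, -0.99, -0.35],
    [0.005, -0.99, -0.35],
    [0.005, -0.99, -0.15],
    [0.005, -0.99, -0.07],
    [0.005, -0.99, -0.07]
  ],
  "delta_rot": [
    [0, 0, 0],
    [0, 0, 0],
    [0, 0, 0],
    [0, 0, 0],
    [0, 0, 0],
    [0, 0, 0],
    [0, 0, 0],
    [0, 0, 0]
  ]
}}

```text
time: 72.65
tool_pos: [528.9, 106.0, -1.9]
tcp_rot: [3.141, -0.002, -2.657]
contact_force: [-0.7, -0.5, -0.6]
grip_width: 0.6
finger_force: 0.0
```

Call:
{"name": "send_rows", "arguments": {
  "offset": [
    [0, 0, 0.01],
    [0, 0, 0.02],
    [0, 0, 0.02]
  ],
  "delta_rot": [
    [0, 0, 0],
    [0, 0, 0],
    [0, 0, 0]
  ]
}}

```text
time: 73.03
tool_pos: [530.2, 105.1, -3.4]
tcp_rot: [-3.141, 0.0, -2.658]
contact_force: [-0.4, -0.6, -0.4]
grip_width: 0.5
finger_force: 0.0
```

Call:
{"name": "send_rows", "arguments": {
  "offset": [
    [0, 0, 0.01],
    [0, 0, 0.015],
    [0, 0, 0.015]
  ],
  "delta_rot": [
    [0, 0, 0],
    [0, 0, 0],
    [0, 0, 0]
  ]
}}

```text
time: 73.4
tool_pos: [530.3, 105.1, -3.8]
tcp_rot: [-3.141, 0.001, -2.658]
contact_force: [-4.5, 0.0, 13.4]
grip_width: 0.5
finger_force: 7.0
```

All bearings are confirmed down. Now to close the lid: rise, turn, and go over the bar.

```bash
python3 - <<'E'
from h import *
k=optics.get_calibration("scene"); save("scene","s19")
for t in("big_bearing_1","small_bearing_1","block_1","spacer_ring","pliers","spray_can"):
    for d in finder.pinpoint(t,"scene")[:4]: print(t,np.round(d["uv"]),round(d["confidence"],2),toworld(d["uv"],"scene",5,k)[:2].round(0))
seq([(530,105,180,-2.656+0),(560,130,262,2.3),(672.9,192.4,262,2.056)])
E
```

```text
big_bearing_1 [360. 204.] 0.72 [524. 276.]
big_bearing_1 [334. 233.] 0.55 [519. 128.]
small_bearing_1 [359. 202.] 0.67 [520. 282.]
small_bearing_1 [348. 269.] 0.42 [616.  26.]
block_1 [348. 258.] 0.73 [597.  64.]
block_1 [352. 275.] 0.63 [634.  11.]
spacer_ring [404. 165.] 0.7 [563. 515.]
spacer_ring [152. 358.] 0.67 [ 350. -456.]
pliers [357. 320.] 0.59 [ 714. -115.]
pliers [406. 162.] 0.31 [563. 534.]
[0.0, 0.0, -0.996] [-0.0001, 0.0001, -0.0002] x3 | rows 3
[0.001, 0.0, -0.536] [0.0, 0.0001, -0.0001] x2;  [-0.214, 0.046, -0.997] [0.0, 0.0001, 0.1425] x5 | rows 7
[-0.048, 0.094, -0.222] [0.0, 0.0, 0.0686] x3;  [-0.703, 0.947, -0.222] [0.0, 0.0, 0.1074] x3 | rows 6
end [672.9 192.4 262. ] [ 3.142 -0.     2.056]
```

Call:
{"name": "send_rows", "arguments": {
  "offset": [
    [0, 0, -1],
    [0, 0, -1],
    [0, 0, -1],
    [0, 0, -1]
  ],
  "delta_rot": [
    [0, 0, 0],
    [0, 0, 0],
    [0, 0, 0],
    [0, 0, 0]
  ],
  "grip": 0.4
}}

```text
time: 74.25
tool_pos: [529.5, 105.0, 114.1]
tcp_rot: [3.141, -0.001, -2.658]
contact_force: [0.6, -0.5, -0.8]
grip_width: 34.4
finger_force: 0.0
```

Call:
{"name": "send_rows", "arguments": {
  "offset": [
    [0, 0, -0.53],
    [0, 0, -1],
    [0, 0, -1],
    [0, 0, -1],
    [0, 0, -1],
    [0, 0, -1],
    [0, 0, -1]
  ],
  "delta_rot": [
    [0, 0, 0.02],
    [0, 0, 0.045],
    [0, 0, 0.07],
    [0, 0, 0.095],
    [0, 0, 0.12],
    [0, 0, 0.1425],
    [0, 0, 0.1425]
  ]
}}

```text
time: 75.12
tool_pos: [529.3, 105.0, 232.6]
tcp_rot: [-3.14, -0.003, 2.731]
contact_force: [-0.0, -0.8, -0.2]
grip_width: 36.7
finger_force: 0.0
```

Call:
{"name": "send_rows", "arguments": {
  "offset": [
    [0, 0, -0.22],
    [0, 0, -0.22],
    [0, 0, -0.22],
    [0, 0, -0.22],
    [0, 0, -0.22],
    [0, 0, -0.22]
  ],
  "delta_rot": [
    [0, 0, 0.028],
    [0, 0, 0.056],
    [0, 0, 0.084],
    [0, 0, 0.1074],
    [0, 0, 0.1074],
    [0, 0, 0.1074]
  ]
}}

```text
time: 75.88
tool_pos: [529.8, 105.1, 260.3]
tcp_rot: [-3.141, -0.0, 2.059]
contact_force: [-0.1, -0.1, 0.5]
grip_width: 36.6
finger_force: 0.0
```

```bash
python3 - <<'E'
from h import *
o=get_obs();print(o["tool_pos"],o["tcp_rot"])
seq([(672.9,192.4,262,2.056)])
E
```

```text
[529.80848487 105.06972293 260.28455744] [-3.14052040e+00 -3.74131047e-04  2.05912199e+00]
[0.058, 0.976, -0.011] [-0.0001, 0.0, 0.0003] x3 | rows 3
[0.026, 0.418, -0.004] [-0.0001, -0.0001, 0.0002] x1 | rows 1
end [672.9 192.4 261.9] [3.141 0.    2.056]
```

Call:
{"name": "send_rows", "arguments": {
  "offset": [
    [0.06, 0.97, -0.01],
    [0.06, 0.97, -0.01],
    [0.06, 0.97, -0.01],
    [0.06, 0.97, -0.01]
  ],
  "delta_rot": [
    [0, 0, 0],
    [0, 0, 0],
    [0, 0, 0],
    [0, 0, 0]
  ]
}}

```text
time: 76.38
tool_pos: [629.2, 165.5, 261.3]
tcp_rot: [-3.14, -0.0, 2.057]
contact_force: [-0.3, -0.1, 0.3]
grip_width: 36.8
finger_force: 0.0
```

Call:
{"name": "send_rows", "arguments": {
  "offset": [
    [0.025, 0.42, 0],
    [0.025, 0.42, 0],
    [0.025, 0.42, 0],
    [0.025, 0.42, 0]
  ],
  "delta_rot": [
    [0, 0, 0.0005],
    [0, 0, 0.0005],
    [0, 0, 0.0005],
    [0, 0, 0.0005]
  ]
}}

```text
time: 76.88
tool_pos: [672.2, 191.1, 263.9]
tcp_rot: [3.14, 0.001, 2.052]
contact_force: [-0.1, 0.0, 0.9]
grip_width: 36.5
finger_force: 0.0
```

```bash
python3 - <<'E'
from h import *
o=get_obs();print(o["tool_pos"],o["tcp_rot"]); k=optics.get_calibration("wrist"); save("wrist","w20")
R=Rn.from_euler("xyz",o["tcp_rot"])
for d in finder.pinpoint("lid_handle","wrist"):
    p=toworld(d["uv"],"wrist",264,k)+[*BIAS,0]; print(np.round(d["uv"]),round(d["confidence"],2),p.round(1),R.inv().apply(p-o["tool_pos"]).round(1))
g=cv2.cvtColor(cv2.imread("pics/w20.png"),cv2.COLOR_BGR2GRAY)
for r in(150,200,240): print(r,g[r,270:360:3].tolist())
print(topix([*(o["tool_pos"][:2]-BIAS),264],"wrist",k),topix(o["tool_pos"]+R.apply([30,0,0])*1.0+[*-BIAS,264-o["tool_pos"][2]],"wrist",k))
E
```

```text
[672.19779452 191.10629094 263.92017051] [3.13983560e+00 7.61935548e-04 2.05164013e+00]
[311. 279.] 0.62 [672.1 190.6 264. ] [-0.4 -0.3 -0.1]
150 [129, 98, 72, 68, 70, 71, 70, 155, 209, 238, 243, 241, 242, 244, 227, 128, 128, 129, 127, 127, 127, 131, 127, 126, 127, 127, 127, 126, 126, 131]
200 [97, 190, 69, 69, 67, 71, 69, 133, 220, 234, 235, 238, 194, 231, 242, 244, 244, 243, 233, 182, 131, 127, 127, 127, 129, 129, 126, 129, 128, 130]
240 [97, 148, 80, 70, 72, 70, 73, 102, 211, 247, 247, 247, 190, 229, 242, 244, 245, 243, 233, 167, 128, 127, 128, 125, 127, 132, 129, 130, 131, 129]
[311.3577321 278.4162413] [311.30701983 222.27355503]
```

Call:
{"name": "send_rows", "arguments": {
  "offset": [
    [0, 0, 0.2],
    [0, 0, 0.45],
    [0, 0, 0.45],
    [0, 0, 0.45]
  ],
  "delta_rot": [
    [0, 0, 0],
    [0, 0, 0],
    [0, 0, 0],
    [0, 0, 0]
  ]
}}

```text
time: 77.47
tool_pos: [673.3, 191.7, 209.9]
tcp_rot: [3.139, 0.001, 2.052]
contact_force: [-0.2, -0.2, -0.1]
grip_width: 36.6
finger_force: 0.0
```

Call:
{"name": "send_rows", "arguments": {
  "offset": [
    [0, 0, 0],
    [0, 0, 0],
    [0, 0, 0],
    [0, 0, 0],
    [0, 0, 0]
  ],
  "delta_rot": [
    [0, 0, 0],
    [0, 0, 0],
    [0, 0, 0],
    [0, 0, 0],
    [0, 0, 0]
  ],
  "grip": 0
}}

```text
time: 78.1
tool_pos: [673.1, 191.9, 208.6]
tcp_rot: [3.141, 0.0, 2.052]
contact_force: [0.6, 0.4, 2.2]
grip_width: 11.0
finger_force: 30.0
```

```bash
python3 - <<'E'
import numpy as np
f=lambda t:np.array([85-212*np.cos(t)+5*np.sin(t),58+212*np.sin(t)+5*np.cos(t)])
for a,b,n in((100,84,3),(84,58,4),(58,30,4),(30,12,3),(12,0,3)):
    print([[0,*np.round((f(np.radians(t))-f(np.radians(a)))*[1,-1]/120,3).tolist()] for t in np.linspace(a,b,n+1)[1:]])
E
```

```text
[[0, -0.163, -0.025], [0, -0.327, -0.034], [0, -0.491, -0.029]]
[[0, -0.198, 0.028], [0, -0.393, 0.077], [0, -0.58, 0.149], [0, -0.758, 0.241]]
[[0, -0.179, 0.121], [0, -0.341, 0.263], [0, -0.485, 0.424], [0, -0.608, 0.601]]
[[0, -0.088, 0.163], [0, -0.158, 0.334], [0, -0.21, 0.511]]
[[0, -0.024, 0.121], [0, -0.04, 0.243], [0, -0.047, 0.366]]
```

Call:
{"name": "send_rows", "arguments": {
  "offset": [
    [0, -0.08, -0.012],
    [0, -0.163, -0.025],
    [0, -0.327, -0.034],
    [0, -0.49, -0.029],
    [0, -0.49, -0.029]
  ],
  "delta_rot": [
    [0, 0, 0],
    [0, 0, 0],
    [0, 0, 0],
    [0, 0, 0],
    [0, 0, 0]
  ]
}}

```text
time: 78.72
tool_pos: [619.4, 163.8, 212.3]
tcp_rot: [-3.141, 0.0, 2.051]
contact_force: [0.2, -1.0, 3.7]
grip_width: 11.0
finger_force: 30.0
```

Call:
{"name": "send_rows", "arguments": {
  "offset": [
    [0, -0.198, 0.028],
    [0, -0.393, 0.077],
    [0, -0.58, 0.149],
    [0, -0.758, 0.241],
    [0, -0.758, 0.241]
  ],
  "delta_rot": [
    [0, 0, 0],
    [0, 0, 0],
    [0, 0, 0],
    [0, 0, 0],
    [0, 0, 0]
  ]
}}

```text
time: 79.35
tool_pos: [538.6, 121.8, 181.8]
tcp_rot: [-3.138, -0.001, 2.051]
contact_force: [-1.3, -0.8, 0.5]
grip_width: 11.0
finger_force: 30.0
```

Call:
{"name": "send_rows", "arguments": {
  "offset": [
    [0, -0.179, 0.121],
    [0, -0.341, 0.263],
    [0, -0.485, 0.424],
    [0, -0.608, 0.601],
    [0, -0.608, 0.601]
  ],
  "delta_rot": [
    [0, 0, 0],
    [0, 0, 0],
    [0, 0, 0],
    [0, 0, 0],
    [0, 0, 0]
  ]
}}

```text
time: 79.97
tool_pos: [475.9, 89.1, 109.3]
tcp_rot: [-3.141, -0.001, 2.051]
contact_force: [3.8, 2.6, -3.7]
grip_width: 11.0
finger_force: 30.0
```

Call:
{"name": "send_rows", "arguments": {
  "offset": [
    [0, -0.088, 0.163],
    [0, -0.158, 0.334],
    [0, -0.21, 0.511],
    [0, -0.21, 0.511]
  ],
  "delta_rot": [
    [0, 0, 0],
    [0, 0, 0],
    [0, 0, 0],
    [0, 0, 0]
  ]
}}

```text
time: 80.47
tool_pos: [455.0, 78.1, 48.5]
tcp_rot: [3.14, -0.001, 2.051]
contact_force: [3.3, 4.1, -2.8]
grip_width: 11.1
finger_force: 30.0
```

Call:
{"name": "send_rows", "arguments": {
  "offset": [
    [0, -0.024, 0.121],
    [0, -0.035, 0.22],
    [0, -0.037, 0.3],
    [0, -0.037, 0.33],
    [0, -0.037, 0.33]
  ],
  "delta_rot": [
    [0, 0, 0],
    [0, 0, 0],
    [0, 0, 0],
    [0, 0, 0],
    [0, 0, 0]
  ]
}}

```text
time: 81.1
tool_pos: [451.3, 76.0, 11.2]
tcp_rot: [3.139, 0.001, 2.052]
contact_force: [-2.6, 5.0, 16.4]
grip_width: 11.5
finger_force: 30.0
```

Call:
{"name": "send_rows", "arguments": {
  "offset": [
    [0, 0, 0],
    [0, 0, 0],
    [0, 0, 0],
    [0, 0, 0],
    [0, 0, 0],
    [0, 0, 0],
    [0, 0, 0],
    [0, 0, 0]
  ],
  "delta_rot": [
    [0, 0, 0],
    [0, 0, 0],
    [0, 0, 0],
    [0, 0, 0],
    [0, 0, 0],
    [0, 0, 0],
    [0, 0, 0],
    [0, 0, 0]
  ],
  "grip": 0.28
}}

```text
time: 82.1
tool_pos: [449.2, 75.0, 9.6]
tcp_rot: [3.142, 0.0, 2.052]
contact_force: [-0.1, -0.8, 1.5]
grip_width: 25.6
finger_force: 0.0
```

Call:
{"name": "send_rows", "arguments": {
  "offset": [
    [0, 0, -0.2],
    [0, 0, -0.5],
    [0, 0, -1],
    [0, 0, -1],
    [0, 0, -1],
    [0, 0, -1],
    [0, 0, -1],
    [0, 0, -1]
  ],
  "delta_rot": [
    [0, 0, 0],
    [0, 0, 0],
    [0, 0, 0],
    [0, 0, 0],
    [0, 0, 0],
    [0, 0, 0],
    [0, 0, 0],
    [0, 0, 0]
  ]
}}

```text
time: 83.1
tool_pos: [448.8, 75.0, 129.0]
tcp_rot: [-3.14, -0.001, 2.052]
contact_force: [-0.1, 0.7, -0.5]
grip_width: 26.1
finger_force: 0.0
```

```bash
python3 - <<'E'
from h import *
o=get_obs(); print(o["time"],o["tool_pos"]); k=optics.get_calibration("scene"); save("scene","s21"); save("wrist","w21"); kw=optics.get_calibration("wrist")
for d in finder.pinpoint("lid_handle","scene"): print("scene",np.round(d["uv"]),round(d["confidence"],2),toworld(d["uv"],"scene",64,k).round(1))
for d in finder.pinpoint("lid_handle","wrist"): print("wrist",np.round(d["uv"]),round(d["confidence"],2),toworld(d["uv"],"wrist",64,kw).round(1))
# blue lid rectangle as at the start
for c,n in(("scene","s21"),("scene","scene0")):
    m=cv2.inRange(cv2.cvtColor(cv2.imread(f"pics/{n}.png"),cv2.COLOR_BGR2HSV),(95,120,60),(125,255,255))
    l=cv2.connectedComponents(m)[1]; ys,xs=np.nonzero(l==l[235,350]); print(n,len(xs),xs.min(),xs.max(),ys.min(),ys.max())
E
```

```text
83.1 [448.81080846  74.98810098 128.96357783]
scene [301. 219.] 0.65 [438.8  77.   64. ]
wrist [315. 247.] 0.88 [450.2  76.   64. ]
s21 4321 324 378 181 266
scene0 4332 324 378 181 267
```

The lid footprint in the image matches the start exactly, so it is shut, and the gripper is clear.

```bash
python3 -c "
from plant import ticket
print(ticket.close_job())"
```

```text
the job is handed in; nothing more can be done
None
```

The lid was opened to its stop, all five parts found on the bench (one large bearing, two small bearings, two pillow blocks) were packed into their pockets, the lid is closed again, and the job is handed in at about 83 s; I confirmed the three bearings fully down by touch, but the two blocks only from the pictures.

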